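Fetch the sample jar from behind the solvent bottles and load it

TASK

The amber sample jar stands in the grey tray, hemmed in by three solvent bottles. Stand all three bottles on the parking mat first, then put the jar into the round recess of the sampler's loading plate while they wait there, and then put each bottle back in the tray, centred on the disc of its cap's colour. Keep the glassware upright, set it down rather than dropping it, and leave the beaker on the mat where it is.

Things in the scene. Friction and masses are not known exactly. Their poses are not given: they have to be found in the camera images.
- bottle_blue: Loose clear-glass solvent bottle with a blue screw cap and a paper label with a blue line; about 0.24 kg (may vary by a third). Origin: centre of its underside, z up. Body 56 mm diameter up to 88 mm, then a narrow neck (28 to 30 mm) and the round blue cap, 34 mm diameter, from 97 to 122 mm above the origin; grip it by the cap from above. It starts upright in the grey tray on its blue disc.
- bottle_yellow: Loose clear-glass solvent bottle with a yellow screw cap and a paper label with a yellow line; about 0.24 kg (may vary by a third). Origin: centre of its underside, z up. Body 56 mm diameter up to 88 mm, then a narrow neck (28 to 30 mm) and the round yellow cap, 34 mm diameter, from 97 to 122 mm above the origin; grip it by the cap from above. It starts upright in the grey tray on its yellow disc.
- bottle_red: Loose clear-glass solvent bottle with a red screw cap and a paper label with a red line; about 0.24 kg (may vary by a third). Origin: centre of its underside, z up. Body 56 mm diameter up to 88 mm, then a narrow neck (28 to 30 mm) and the round red cap, 34 mm diameter, from 97 to 122 mm above the origin; grip it by the cap from above. It starts upright in the grey tray on its red disc.
- jar: Loose amber-glass sample jar with a green lid, a plain round cylinder 46 mm diameter and 45 mm high, about 0.11 kg. Origin: centre of its underside, z up. It starts upright on the tray floor (6 mm above the bench), hemmed in by the three taller bottles, whose centres stand about 62 mm from its own at its left, its right and on the robot's side: there is hardly room for fingers until they are cleared.
- pad_blue: Home of the blue-capped bottle: thin blue disc, 68 mm diameter, printed flat on the floor of the grey tray (no step). Origin: its centre on the tray floor, 6 mm above the bench; the bottle's underside rests at this height. The tray is fixed, 155 mm by 205 mm, with a rim 18 mm high above the bench.
- pad_yellow: Home of the yellow-capped bottle: thin yellow disc, 68 mm diameter, printed flat on the floor of the grey tray (no step). Origin: its centre on the tray floor, 6 mm above the bench; the bottle's underside rests at this height. The tray is fixed, 155 mm by 205 mm, with a rim 18 mm high above the bench.
- pad_red: Home of the red-capped bottle: thin red disc, 68 mm diameter, printed flat on the floor of the grey tray (no step). Origin: its centre on the tray floor, 6 mm above the bench; the bottle's underside rests at this height. The tray is fixed, 155 mm by 205 mm, with a rim 18 mm high above the bench.
- mat: Side area for parking: fixed flat square mat, dark with a white border, 200 mm by 200 mm, 4 mm thick. Origin: centre of its underside, on the bench; x and y along its sides. Its top is 4 mm above the origin. The beaker stands on its half towards +x.
- seat: Loading plate of the sampler: fixed cream plate 130 mm (x) by 150 mm (y), 20 mm high, with one round recess in the middle, 71 mm diameter and 8 mm deep, dark floor. Origin: on the bench under the centre of the recess; the recess floor is 12 mm above the origin and the plate's top 20 mm.
- beaker: Bystander: small empty glass beaker, 44 mm diameter, 60 mm high, standing loose on the mat's half towards +x. Origin: centre of its underside. Not to be disturbed.
Mind the look-alikes: they are no part of the job. What is shaped like the bottle_blue but turquoise is not meant.

How it is judged:
By the outcome, as a careful person would: the job done as asked, in the order asked, and still so for the second after the job is handed in, with the robot touching nothing.
It also fails if it takes over 144 s, if anything falls off the work surface, if the arm or the gripper's body presses on something with over 40 N, if the wrist force passes 120 N, or if a joint passes its speed limit or range.

ROBOT

A 6-joint arm with a two-finger parallel gripper is mounted at the origin on the work surface. World frame = base frame: x ahead of the robot, y to its left, z up, the work surface at z = 0. Lengths are in m, angles in rad, forces in N, time in s.
With the tool pointing down it reaches from about 0.3 to 0.775 m from the base axis. Payload 14.6 kg.
Tool frame: the origin (TCP) lies on the centre line of the jaws, within the pads' length; the fingertips stand 19 mm ahead of it and the grasp point (between the pads) is the TCP; z points along the fingers, y is the direction in which the jaws open and shut (so a half turn about z gives the same grasp; the last joint's range is limited). The gripper opens to 94 mm and grips with 3 to 60 N. Pads are 16 mm wide; open, the fingers measure 119 mm over their backs; the gripper's body (75 mm by 177 mm) begins 78 mm behind the grasp point.
Start: joints at [1.087, 0.3, 1.521, -0, 1.321, -0.067], TCP at [0.223, 0.503, 0.193] pointing down, gripper open.
Joint ranges: [-3.03, 3.03], [-0.79, 2.21], [0.23, 2.52], [-1.04, 4.18], [0, 3.07], [-2.55, 2.55]. Speed limits (rad/s): [2.22, 2.22, 2.57, 3.14, 3.14, 3.14].

INTERFACE

Orientations are given as [roll, pitch, yaw] about the fixed x, y, z axes, in that order (R = Rz(yaw) Ry(pitch) Rx(roll)).
In Python, from station import ctrl gives the robot as it stands. The module is installed in compiled form; this text tells all that it offers.
- The arm moves only by the shell command python3 -m creep 'ROWS' [FORCE]. ROWS is a JSON object of lists of equal length, an entry for each row: "translation": the shift along the world's x, y, z in mm, a list of three; "yaw": the turn about the world's z in rad; "gripper": the closure in counts, from 0 (fully open) to 255 (shut). A call has 1 to 5 rows; each row is the pose to reach, as a shift and turn from the pose measured when the call began; what a row does not reach only later rows make up. A row lasts 1/12 s, in which the tool goes at most 41.7 mm and 7.16 degrees, less where a joint would pass 70% of its speed; a pose out of reach is approached as far as the arm can. A call with a gripper value outside its range is refused whole. The fingers move at their own pace and stop on an object; FORCE is the grip in N (left out, the last holds). Time passes only in rows, so rows that repeat a pose let the fingers close. It gives the time, the measured TCP pose, the force and the opening at its end, in the units of the state.
- ctrl.get_obs(): the state, without advancing time (a new reading comes with each control period).
- ctrl.camera(name): name is "side" or "top"; returns a dict with "pixels" (384x512x3 uint8, red, green, blue), "depth" (384x512 float32, m along the optical axis (not along the pixel's ray), 0 where there is no reading), "fx", "fy", "cx", "cy" (pixels), "dist" ([k1, k2, p1, p2, k3] as OpenCV has them; the pictures are not rectified), "R" (3x3) and "t" (3): a world point X has camera coordinates R X + t. Camera axes: x right, y down, z forward; pixel columns grow to the right and rows downward; lengths in m; the calibration is good to about 2 mm. A picture is of the moment at which its call begins.
- ctrl.hand_in(): hands the job in, once; it reports no verdict.
The state is a dict: "time_s": time; "qpos": joint angles; "joint_vel": joint speeds; "tau": joint torques, N m; "ee_pos": TCP position; "eef_rot": TCP orientation; "force": force on the tool from outside, world axes, zero at the start; "moment": the same for the moment, N m; "grip_width": finger opening in m.
Only numpy, scipy, OpenCV 4.12 (cv2) and the standard library are available. Lean on these libraries where they do the work, as an engineer would, in place of code of your own. Each camera call takes 0.05 s, during which the arm holds its last target. There are 200 camera calls.

## Working session

There is one attempt and no reset: what is moved stays moved. The work goes in short steps, Python scripts to look and compute and a shell command to move; the robot and the scene stay as the last step left them, time stands still between calls to the robot, and variables do not carry over. Pictures are saved under pics/ and viewed, about 12 in all and at most 16, crops included, and the job is handed in when it is done.

```bash
mkdir -p pics; cat > h.py <<'E'
import numpy as np, cv2
from station import ctrl
def snap(name, fn=None):
    c=ctrl.camera(name)
    if fn: cv2.imwrite('pics/'+fn, c['pixels'][:,:,::-1])
    return c
def ray(c,u,v,z):
    K=np.array([[c['fx'],0,c['cx']],[0,c['fy'],c['cy']],[0,0,1]])
    p=cv2.undistortPoints(np.array([[[u,v]]],float),K,np.array(c['dist'],float))[0,0]
    R=np.array(c['R']);t=np.array(c['t'])
    o=-R.T@t; d=R.T@np.array([p[0],p[1],1])
    return o+d*(z-o[2])/d[2]
def proj(c,X):
    K=np.array([[c['fx'],0,c['cx']],[0,c['fy'],c['cy']],[0,0,1]])
    return cv2.projectPoints(np.array([X],float),cv2.Rodrigues(np.array(c['R']))[0],np.array(c['t'],float),K,np.array(c['dist'],float))[0][0,0]
E
python3 - <<'E'
from h import *
for n in('top','side'):
    c=snap(n,n+'0.png'); print(n,-np.array(c['R']).T@np.array(c['t']),np.array(c['R']).round(2).tolist(),c['fx'])
print(ctrl.get_obs())
E
```

```text
top [ 0.48133425 -0.03194322  0.90663526] [[0.0, -1.0, -0.02], [-1.0, -0.0, -0.05], [0.05, 0.02, -1.0]] 352.7733890421738
side [-0.03352379 -0.81853262  0.60165115] [[0.81, -0.58, -0.02], [-0.31, -0.39, -0.87], [0.49, 0.71, -0.5]] 414.2958917318479
{'time_s': 0.1, 'qpos': array([ 1.08738896e+00,  3.00396399e-01,  1.52151039e+00,  2.75038451e-05,
        1.32068782e+00, -6.65935011e-02]), 'joint_vel': array([-0.00156315, -0.00371041,  0.00041666, -0.00080628,  0.00113836,
        0.00070317]), 'tau': array([ 1.27714709e-03, -5.32649982e+01, -3.53276896e+01,  7.09316391e-02,
        2.35289015e-02, -9.63398543e-05]), 'ee_pos': array([0.22254755, 0.50270087, 0.19295721]), 'eef_rot': array([-3.14059469e+00, -9.32569764e-05,  2.72477192e+00]), 'force': array([-0.35402186, -0.72058465,  0.18886457]), 'moment': array([0.00339301, 0.02826004, 0.04046929]), 'grip_width': 0.09366651039234158}
```

View pics/top0.png

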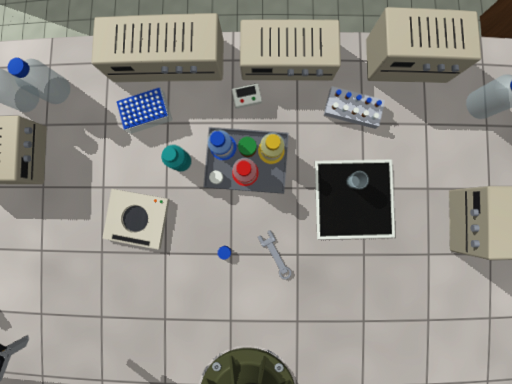

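View pics/side0.png

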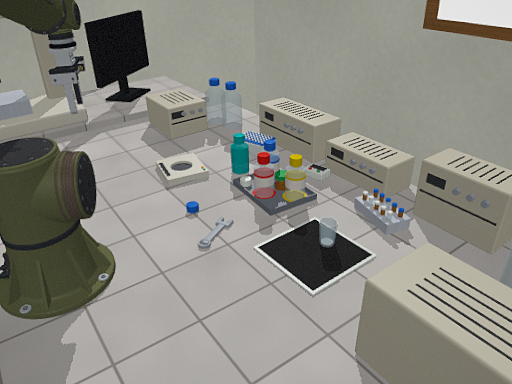

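The top view shows the caps in the tray: blue (218,140), yellow (272,143) and red (244,170). The green jar lid is at (247,147), the turquoise look-alike at (176,157), and a small white item in the tray at (216,177). The seat is at (135,218), the mat at (355,200) and the beaker at (358,180). The side view agrees, and the path is clear.

```bash
cat >> h.py <<'E'
HUE={'blue':(105,130),'yellow':(20,35),'red':(172,8),'green':(45,75),'turq':(80,98)}
def mask(c,col,sat=120,val=60):
    h=cv2.cvtColor(c['pixels'],cv2.COLOR_RGB2HSV); a,b=HUE[col]
    H=h[...,0]; m=((H>=a)&(H<=b)) if a<b else ((H>=a)|(H<=b))
    return m&(h[...,1]>sat)&(h[...,2]>val)
def cloud(c):
    v,u=np.mgrid[0:384,0:512]
    K=np.array([[c['fx'],0,c['cx']],[0,c['fy'],c['cy']],[0,0,1]])
    p=cv2.undistortPoints(np.stack([u.ravel(),v.ravel()],1).astype(float)[:,None],K,np.array(c['dist'],float))[:,0]
    d=c['depth'].ravel()[:,None]
    X=np.hstack([p*d,d]); return ((X-np.array(c['t']))@np.array(c['R'])).reshape(384,512,3)
def top_at(P,m,zlo,zhi,box=None):
    s=m&(P[...,2]>zlo)&(P[...,2]<zhi)
    if box: s&=(P[...,0]>box[0])&(P[...,0]<box[1])&(P[...,1]>box[2])&(P[...,1]<box[3])
    Q=P[s]
    if len(Q)<5: return None
    r=cv2.minEnclosingCircle(Q[:,:2].astype(np.float32))
    return len(Q),Q.mean(0).round(4).tolist(),np.round(r[0],4).tolist(),round(r[1],4)
E
python3 - <<'E'
from h import *
box=(.35,.75,-.4,.4)
for n in('top','side'):
    c=snap(n); P=cloud(c)
    for k in HUE:
        print(n,k,top_at(P,mask(c,k),.1 if k!='green' else .03,.14,box))
    if n=='top':
        hsv=cv2.cvtColor(c['pixels'],cv2.COLOR_RGB2HSV)
        def blob(m,x0,x1,y0,y1,z):
            k=np.zeros((384,512),np.uint8);k[y0:y1,x0:x1]=m[y0:y1,x0:x1]
            cs=max(cv2.findContours(k,0,2)[0],key=cv2.contourArea)
            r=cv2.minAreaRect(cs); return ray(c,*r[0],z).round(4),[ray(c,*q,z).round(4)[:2].tolist() for q in cv2.boxPoints(r)],cs
        V=hsv[...,2]
        print('mat',blob(V<40,310,400,155,245,.004)[:2])
        b=blob(V<90,118,153,203,230,.012); e=cv2.fitEllipse(b[2]);print('recess',b[0],ray(c,*e[0],.016),e)
        print('seat',blob((hsv[...,1]>15)&(V>150),95,175,180,260,.02)[:2])
        for nm,u,v in(('beaker',358,180),('white',216,177)):
            print(nm,P[v-10:v+11,u-10:u+11,2].max(),ray(c,u,v,.03))
        # heights of surroundings
        for nm,(a,b2,c2,d2) in {'turq':(160,192,140,172),'instr':(95,340,10,75)}.items():
            print(nm,P[c2:d2,a:b2,2].max(),P[c2:d2,a:b2,0].min())
E
```

```text
top blue (206, [0.6349, 0.0655, 0.1249], [0.6367, 0.0677], 0.0179)
top yellow (194, [0.6277, -0.0586, 0.1265], [0.6289, -0.0596], 0.0179)
top red (191, [0.5689, 0.0062, 0.1268], [0.5714, 0.0064], 0.0183)
top green (260, [0.6326, 0.0014, 0.0507], [0.6332, 0.0017], 0.0223)
top turq (198, [0.6019, 0.1734, 0.12], [0.6028, 0.1755], 0.0172)
mat (array([ 0.5047, -0.2732,  0.004 ]), [[0.5925, -0.1807], [0.599, -0.3634], [0.417, -0.3664], [0.4117, -0.1853]])
recess [0.4536 0.29   0.012 ] [0.45175868 0.2888819  0.016     ] ((134.87640380859375, 218.2854461669922), (24.115638732910156, 25.342674255371094), 2.087613344192505)
seat (array([0.4489, 0.2793, 0.02  ]), [[0.3698, 0.3738], [0.5299, 0.374], [0.527, 0.1867], [0.3696, 0.1877]])
beaker 0.9066352649049908 [ 0.55056623 -0.27580761  0.03      ]
white 0.03129636803356647 [0.55693486 0.07894849 0.03      ]
turq 0.9066352649049908 0.48133425097451094
instr 0.9066352649049908 0.48133425097451094
side blue (115, [0.6304, 0.0579, 0.1181], [0.6339, 0.0649], 0.0192)
side yellow (140, [0.6235, -0.0669, 0.1189], [0.6278, -0.0612], 0.0187)
side red (136, [0.565, -0.0025, 0.1185], [0.5678, 0.004], 0.0179)
side green (94, [0.6241, -0.002, 0.047], [0.6235, -0.01], 0.0404)
side turq (92, [0.5972, 0.168, 0.1137], [0.6011, 0.1732], 0.02)
```

```bash

python3 -m creep '{"translation":[[30,-30,20],[60,-60,30],[90,-95,30],[115,-130,30],[140,-165,30]],"yaw":[-0.12,-0.24,-0.36,-0.48,-0.6],"gripper":[40,40,40,40,40]}' 10
python3 -m creep '{"translation":[[25,-30,0],[50,-60,0],[75,-90,0],[100,-125,0],[125,-160,0]],"yaw":[-0.12,-0.24,-0.36,-0.48,-0.55],"gripper":[40,40,40,40,40]}' 10
python3 -m creep '{"translation":[[20,-35,0],[40,-70,0],[60,-105,0],[80,-140,0],[82,-172,0]],"yaw":[0,0,0,0,0],"gripper":[40,40,40,40,40]}'
python3 -c "
from h import *
o=ctrl.get_obs();print(o['ee_pos'],o['eef_rot'],o['qpos'],o['joint_vel'])"
```

```text
time_s: 0.62
ee_pos: [0.3553, 0.3474, 0.2232]
eef_rot: [-3.141, -0.0, 2.119]
force: [0.4, -0.7, -0.6]
grip_width: 0.0791
time_s: 1.03
ee_pos: [0.4796, 0.1878, 0.2232]
eef_rot: [-3.141, -0.0, 1.563]
force: [1.0, 0.1, -0.8]
grip_width: 0.0794
time_s: 1.45
ee_pos: [0.5631, 0.0133, 0.2226]
eef_rot: [-3.141, 0.0, 1.562]
force: [0.1, -0.4, 0.0]
grip_width: 0.0791
[0.56313694 0.01330199 0.22255102] [-3.14078020e+00  7.76908482e-06  1.56192235e+00] [-4.13867185e-02  3.09727155e-01  1.44031703e+00 -3.47266998e-05
  1.39236024e+00 -3.25065573e-02] [-6.69292811e-01 -3.08015503e-02  4.96460888e-02  2.65292742e-04
 -4.38079687e-03 -6.67907612e-01]
```

```bash

python3 -m creep '{"translation":[[7,-7,0],[7,-7,-25],[7,-7,-55],[7,-7,-80],[7,-7,-92]],"yaw":[0,0,0,0,0],"gripper":[40,40,40,40,40]}'
python3 -m creep '{"translation":[[0,0,-7],[0,0,-10],[0,0,-10],[0,0,-10],[0,0,-10]],"yaw":[0,0,0,0,0],"gripper":[40,40,40,255,255]}' 20
python3 -m creep '{"translation":[[0,0,0],[0,0,0],[0,0,0],[0,0,0],[0,0,0]],"yaw":[0,0,0,0,0],"gripper":[255,255,255,255,255]}' 20
python3 - <<'E'
from h import *
c=snap('side','s1.png');
E
```

```text
time_s: 1.87
ee_pos: [0.5689, 0.0067, 0.1273]
eef_rot: [-3.137, -0.0, 1.562]
force: [-0.0, -0.3, -0.6]
grip_width: 0.0789
time_s: 2.28
ee_pos: [0.5695, 0.0067, 0.1185]
eef_rot: [-3.139, -0.0, 1.562]
force: [-0.5, -0.2, -0.4]
grip_width: 0.0693
time_s: 2.7
ee_pos: [0.5695, 0.0068, 0.1187]
eef_rot: [-3.139, -0.0, 1.562]
force: [-0.1, 0.3, -0.6]
grip_width: 0.0358
```

View pics/s1.png

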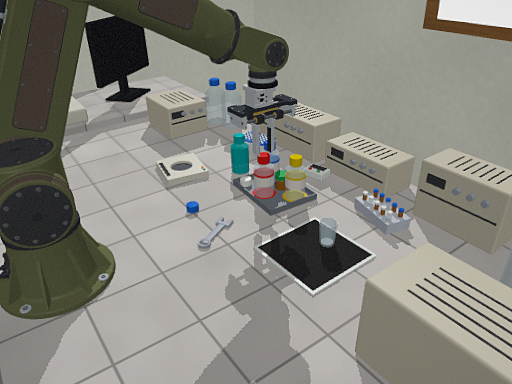

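The side view shows the fingers at (255..270,150) straddling the red cap. I'll close fully and lift.

```bash

python3 -m creep '{"translation":[[0,0,0],[0,0,0],[0,0,0],[0,0,10],[0,0,20]],"yaw":[0,0,0,0,0],"gripper":[255,255,255,255,255]}' 20
python3 -m creep '{"translation":[[0,0,25],[0,0,50],[0,0,75],[0,0,82],[0,0,82]],"yaw":[0,0,0,0,0],"gripper":[255,255,255,255,255]}' 20
python3 - <<'E'
from h import *
c=snap('side','s2.png');
E
```

```text
time_s: 3.17
ee_pos: [0.5693, 0.0068, 0.1392]
eef_rot: [-3.138, -0.0, 1.562]
force: [-0.1, 0.4, -0.2]
grip_width: 0.0009
time_s: 3.58
ee_pos: [0.5701, 0.0067, 0.2239]
eef_rot: [3.141, -0.0, 1.562]
force: [0.8, -0.0, 0.5]
grip_width: 0.0004
```

View pics/s2.png

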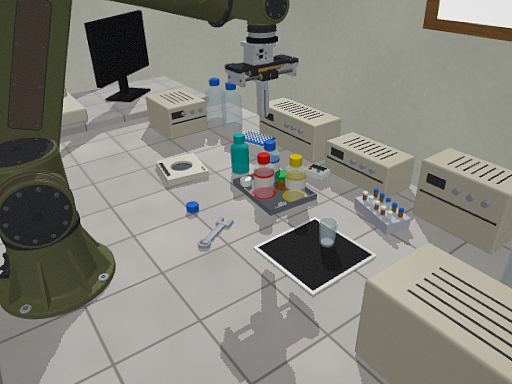

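It missed: the fingers shut on nothing and the bottle is undisturbed at (263,175). I'll check the TCP against its projection.

```bash
python3 - <<'E'
from h import *
s=snap('side');t=snap('top','t2.png')
o=ctrl.get_obs();p=o['ee_pos'];print(p,o['qpos'])
for c in(s,t):
    print('tip now',proj(c,p-[0,0,.019]),'at grasp',proj(c,[.5695,.0068,.0997]),'cap top',proj(c,[.57,.006,.128]))
    m=mask(c,'red');v,u=np.nonzero(m); k=(u>225)&(u<290)&(v>140)&(v<190); print('red px',u[k].mean(),v[k].mean(),u[k].min(),u[k].max(),v[k].min(),v[k].max())
im=s['pixels'][40:220,180:350,::-1].copy()
cv2.imwrite('pics/c2.png',cv2.resize(np.hstack([im,t['pixels'][100:280,170:340,::-1]]),None,fx=2.3,fy=3,interpolation=2))
E
```

```text
[0.56884248 0.00678382 0.21991154] [-5.24842789e-02  3.27219867e-01  1.42356434e+00  5.77110843e-05
  1.39642955e+00 -4.37152158e-02]
tip now [262.02582141 127.98120574] at grasp [262.76796434 162.59741364] cap top [262.94551932 153.25546643]
red px 263.57065217391306 162.3586956521739 254 273 152 189
tip now [241.1521104  163.87046337] at grasp [243.52311142 169.01414655] cap top [243.28159084 167.40362426]
red px 256.35 175.75 254 258 172 180
```

View pics/c2.png

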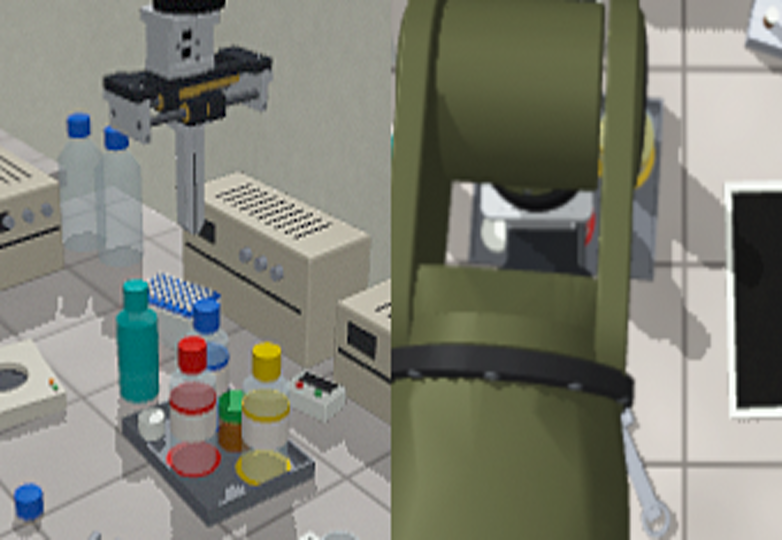

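```bash
python3 - <<'E'
from h import *
s=snap('side');P=cloud(s);print(ctrl.get_obs()['ee_pos'])
for v in range(84,124,3): print(v,[P[v,u].round(3).tolist() for u in (258,262,266,270)])
for v in (110,116): print(s['depth'][v,252:276].round(3).tolist())
E
```

```text
[0.5688091  0.00679155 0.21973656]
84 [[0.549, -0.007, 0.324], [0.563, -0.005, 0.321], [0.576, -0.003, 0.318], [1.719, 1.479, -0.203]]
87 [[0.559, 0.007, 0.312], [0.561, -0.007, 0.314], [0.575, -0.005, 0.311], [1.728, 1.491, -0.229]]
90 [[0.556, 0.003, 0.306], [0.563, -0.003, 0.306], [0.575, -0.004, 0.304], [1.74, 1.507, -0.256]]
93 [[0.557, 0.005, 0.297], [0.562, -0.004, 0.298], [0.575, -0.005, 0.296], [1.725, 1.487, -0.271]]
96 [[0.556, 0.004, 0.29], [0.562, -0.004, 0.291], [0.574, -0.006, 0.289], [1.73, 1.495, -0.295]]
99 [[0.557, 0.006, 0.282], [0.563, -0.003, 0.283], [0.576, -0.003, 0.28], [1.725, 1.488, -0.315]]
102 [[0.556, 0.005, 0.274], [0.562, -0.004, 0.275], [0.572, -0.008, 0.274], [0.858, 0.351, 0.126]]
105 [[0.557, 0.006, 0.266], [0.563, -0.003, 0.267], [0.574, -0.004, 0.265], [0.832, 0.317, 0.129]]
108 [[0.556, 0.005, 0.259], [0.562, -0.004, 0.26], [0.575, -0.003, 0.257], [-0.034, -0.819, 0.602]]
111 [[0.556, 0.005, 0.251], [0.562, -0.004, 0.252], [0.573, -0.006, 0.25], [0.814, 0.293, 0.117]]
114 [[0.559, 0.01, 0.241], [0.563, -0.002, 0.243], [0.575, -0.003, 0.241], [0.
[... 565 characters left out ...]
32971191, 1.0509999990463257, 1.0570000410079956, 1.0540000200271606, 1.0579999685287476, 1.4539999961853027, 1.4520000219345093, 1.4490000009536743, 1.4420000314712524, 1.4459999799728394, 1.434999942779541, 1.434000015258789]
[1.7619999647140503, 1.7630000114440918, 1.7580000162124634, 1.7599999904632568, 1.7599999904632568, 1.7640000581741333, 1.7599999904632568, 1.0670000314712524, 1.0579999685287476, 1.055999994277954, 1.0540000200271606, 1.0570000410079956, 1.0609999895095825, 1.059000015258789, 1.065000057220459, 1.475000023841858, 1.472000002861023, 1.468999981880188, 1.4630000591278076, 1.4520000219345093, 1.4520000219345093, 1.4450000524520874, 1.444000005722046, 1.440000057220459]
```

The fingertips appear at z≈0.232, against about 0.201 from the report, and the gripper body sits higher by the same amount. The reported z therefore reads about 31 mm too low, while xy agrees within 2 mm. I'll descend again with that correction.

```bash

python3 -m creep '{"translation":[[2,0,0],[2,0,0],[2,0,0],[2,0,0],[2,0,-10]],"yaw":[0,0,0,0,0],"gripper":[40,40,40,40,40]}' 15
python3 -m creep '{"translation":[[0,0,-20],[0,0,-45],[0,0,-70],[0,0,-90],[0,0,-90]],"yaw":[0,0,0,0,0],"gripper":[40,40,40,40,40]}'
python3 -m creep '{"translation":[[0,0,-10],[0,0,-20],[0,0,-28],[0,0,-28],[0,0,-28]],"yaw":[0,0,0,0,0],"gripper":[40,40,40,40,40]}'
python3 - <<'E'
from h import *
s=snap('side');P=cloud(s);print(ctrl.get_obs()['ee_pos'])
for v in range(130,165,3): print(v,[P[v,u].round(3).tolist() for u in (240,244,248,252)],s['pixels'][v,248])
cv2.imwrite('pics/c3.png',cv2.resize(s['pixels'][90:220,190:330,::-1],None,fx=4,fy=4,interpolation=2))
E
```

```text
time_s: 4.2
ee_pos: [0.5715, 0.0067, 0.211]
eef_rot: [-3.138, -0.0, 1.562]
force: [0.1, -0.5, -0.2]
grip_width: 0.0304
time_s: 4.62
ee_pos: [0.5693, 0.0068, 0.1163]
eef_rot: [-3.132, -0.0, 1.562]
force: [-0.8, -0.7, -0.3]
grip_width: 0.0638
time_s: 5.03
ee_pos: [0.5694, 0.0068, 0.0884]
eef_rot: [-3.132, -0.0, 1.562]
force: [-0.2, 0.0, 1.0]
grip_width: 0.0792
[0.56960421 0.0068095  0.08881913]
130 [[0.484, -0.017, 0.224], [0.489, -0.027, 0.226], [0.508, -0.017, 0.218], [0.516, -0.023, 0.218]] [77 67 47]
133 [[0.49, -0.008, 0.212], [0.489, -0.028, 0.218], [0.504, -0.022, 0.213], [0.513, -0.027, 0.212]] [63 70 82]
136 [[0.489, -0.009, 0.204], [0.49, -0.025, 0.209], [0.509, -0.015, 0.201], [0.513, -0.027, 0.204]] [72 72 75]
139 [[0.596, 0.158, 0.113], [0.488, -0.027, 0.202], [0.519, 0.0, 0.185], [0.53, -0.001, 0.183]] [121 125 127]
142 [[0.599, 0.163, 0.1], [0.686, 0.272, 0.04], [0.515, -0.005, 0.18], [0.527, -0.006, 0.177]] [118 121 125]
145 [[0.595, 0.158, 0.093], [0.609, 0.157, 0.09], [0.519, 0.002, 0.168], [0.529, -0.002, 0.166]] [122 123 125]
148 [[0.591, 0.152, 0.086], [0.605, 0.152, 0.083], [0.518, 0.001, 0.16], [0.528, -0.004, 0.159]] [123 123 124]
151 [[0.59, 0.152, 0.077], [0.603, 0.149, 0.074], [0.518, 0.001, 0.151], [0.527, -0.005, 0.151]] [119 122 127]
154 [[0.589, 0.15, 0.068], [0.602, 0.147, 0.065], [0.518, 0.001, 0.143], [0.526, -0.006, 0.143]] [120 124 126]
157 [[0.59, 0.152, 0.057], [0.601, 0.147, 0.055], [0.518, 0.002, 0.133], [0.527, -0.004, 0.133]] [120 123 126]
160 [[0.589, 0.152, 0.046], [0.601, 0.148, 0.045], [0.518, 0.002, 0.125], [0.523, -0.01, 0.128]] [118 121 125]
163 [[0.588, 0.152, 0.037], [0.598, 0.144, 0.037], [0.517, 0.001, 0.117], [0.524, -0.007, 0.118]] [125 125 127]
```

View pics/c3.png

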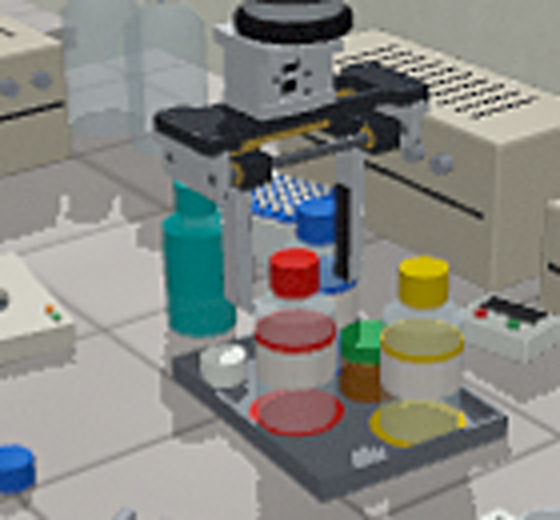

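Now the fingers straddle the red cap at crop (295,275), with the tips near its lower edge. I'll close and lift.

```bash

python3 -m creep '{"translation":[[0,0,-1],[0,0,-1],[0,0,-1],[0,0,-1],[0,0,-1]],"yaw":[0,0,0,0,0],"gripper":[255,255,255,255,255]}' 20
python3 -m creep '{"translation":[[0,0,0],[0,0,0],[0,0,0],[0,0,0],[0,0,0]],"yaw":[0,0,0,0,0],"gripper":[255,255,255,255,255]}' 20
python3 -m creep '{"translation":[[0,0,10],[0,0,25],[0,0,50],[0,0,75],[0,0,95]],"yaw":[0,0,0,0,0],"gripper":[255,255,255,255,255]}' 20
```

```text
time_s: 5.5
ee_pos: [0.5697, 0.0068, 0.088]
eef_rot: [-3.133, -0.0, 1.562]
force: [0.7, -0.1, 0.5]
grip_width: 0.0491
time_s: 5.92
ee_pos: [0.5698, 0.0068, 0.0881]
eef_rot: [-3.133, -0.0, 1.562]
force: [0.5, -0.5, 0.3]
grip_width: 0.0336
time_s: 6.33
ee_pos: [0.5698, 0.0068, 0.1854]
eef_rot: [-3.134, -0.0, 1.562]
force: [0.3, 0.5, -2.5]
grip_width: 0.0337
```

```bash

python3 -m creep '{"translation":[[-20,-20,10],[-45,-50,20],[-70,-85,20],[-90,-120,20],[-110,-150,20]],"yaw":[0,0,0,0,0],"gripper":[255,255,255,255,255]}' 20
python3 -m creep '{"translation":[[0,-35,0],[-5,-70,0],[-10,-105,0],[-15,-140,0],[-15,-170,0]],"yaw":[0,0,0,0,0],"gripper":[255,255,255,255,255]}' 20
python3 -m creep '{"translation":[[0,-15,0],[0,-25,0],[0,-25,0],[0,-25,0],[0,-25,0]],"yaw":[0,0,0,0,0],"gripper":[255,255,255,255,255]}' 20
python3 - <<'E'
from h import *
s=snap('side','s4.png')
c=snap('top','t4.png');P=cloud(c);o=ctrl.get_obs();print(o['ee_pos'],o['eef_rot'],o['force'])
hsv=cv2.cvtColor(c['pixels'],cv2.COLOR_RGB2HSV)
k=((hsv[...,2]<70)).astype(np.uint8);k[:150]=0;k[250:]=0;k[:,:305]=0;k[:,405:]=0
print(top_at(P,mask(c,'red'),.002,.02,(.4,.8,-.2,.2)))
cv2.imwrite('pics/c4.png',np.hstack([s['pixels'][90:350,130:400,::-1],c['pixels'][90:350,130:400,::-1]]))
E
```

```text
time_s: 6.75
ee_pos: [0.4583, -0.1447, 0.2062]
eef_rot: [-3.134, 0.0, 1.562]
force: [0.8, 0.1, -2.3]
grip_width: 0.0335
time_s: 7.17
ee_pos: [0.4421, -0.3168, 0.2069]
eef_rot: [-3.134, 0.0, 1.561]
force: [0.6, -0.4, -2.3]
grip_width: 0.0336
time_s: 7.58
ee_pos: [0.4423, -0.3406, 0.2071]
eef_rot: [-3.134, 0.0, 1.562]
force: [-0.1, -0.2, -2.2]
grip_width: 0.0335
[ 0.44240548 -0.34069127  0.20717279] [-3.13430441e+00  3.21127411e-04  1.56258640e+00] [-0.31300598 -0.12165103 -2.19418621]
(553, [0.5708, 0.0079, 0.0068], [0.5711, 0.0078], 0.0344)
```

View pics/c4.png

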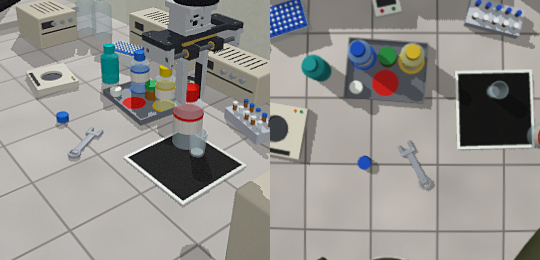

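Bottle hangs upright over the mat. Its y position needs checking numerically.

```bash
python3 - <<'E'
from h import *
s=snap('side');t=snap('top')
for c in(s,t):
    print('cap',proj(c,[.4424,-.3406,.23]),'base',proj(c,[.4424,-.3406,.124]), 'mat corners',[proj(c,X).round(0).tolist() for X in([.605,-.174,.004],[.605,-.374,.004],[.405,-.374,.004],[.405,-.174,.004])])
    P=cloud(c);print(top_at(P,mask(c,'red',100),.05,.3,(.3,.7,-.45,-.1)))
s2=s['pixels'].copy(); v,u=np.nonzero(mask(s,'red',100)&(np.arange(512)[None]>290)); print(u.min(),u.max(),v.min(),v.max())
hs=cv2.cvtColor(t['pixels'],cv2.COLOR_RGB2HSV)
# white border outer edge of mat, plane z=.004
V=t['pixels'].min(2)
for v in(170,185,230): 
    r=V[v,300:400]; w=np.nonzero(r>200)[0]+300; print(v,w)
for u in(325,340,380):
    r=V[140:260,u]; w=np.nonzero(r>200)[0]+140; print(u,w)
E
```

```text
cap [318.75406126 183.34302294] base [315.83558574 230.46709313] mat corners [[316.0, 216.0], [376.0, 255.0], [310.0, 293.0], [253.0, 245.0]]
(332, [0.4357, -0.3527, 0.2235], [0.4405, -0.3432], 0.0284)
cap [419.87180166 227.99099491] base [398.73974734 225.31630262] mat corners [[316.0, 160.0], [392.0, 160.0], [394.0, 238.0], [316.0, 238.0]]
(399, [0.4426, -0.3328, 0.2329], [0.4427, -0.3329], 0.0267)
303 333 172 211
170 [390 391]
185 [391 392]
230 [317 318]
325 [161 162 237 238]
340 [161 162 236 237]
380 [160 161 236]
```

```bash
python3 - <<'E'
import cv2,numpy as np
a=cv2.imread('pics/s4.png')[150:310,230:400];b=cv2.imread('pics/t4.png')[140:300,300:470]
cv2.imwrite('pics/c5.png',cv2.resize(np.hstack([a,b]),None,fx=2.3,fy=2.3,interpolation=2))
E
```

```text
(no output)
```

View pics/c5.png

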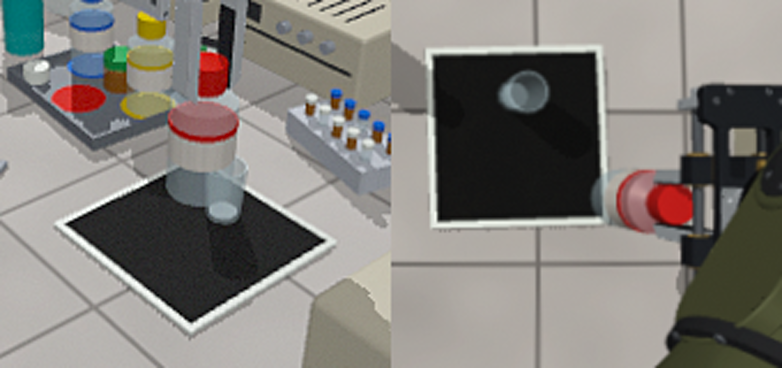

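The bottle hangs upright with cap ≈(.442,-.338), over the robot's-side right corner of the mat and clear of the beaker at crop (525,92). I'll set it down.

```bash

python3 -m creep '{"translation":[[2,2,-25],[2,2,-55],[2,2,-85],[2,2,-105],[2,2,-112]],"yaw":[0,0,0,0,0],"gripper":[255,255,255,255,255]}' 20
python3 -m creep '{"translation":[[0,0,-3],[0,0,-5],[0,0,-7],[0,0,-7],[0,0,-7]],"yaw":[0,0,0,0,0],"gripper":[255,255,255,255,255]}' 20
```

```text
time_s: 8.2
ee_pos: [0.4434, -0.3376, 0.0921]
eef_rot: [-3.131, -0.003, 1.563]
force: [0.1, 0.4, -2.4]
grip_width: 0.0339
time_s: 8.62
ee_pos: [0.4439, -0.338, 0.0863]
eef_rot: [-3.133, -0.001, 1.563]
force: [-0.1, 0.6, 2.9]
grip_width: 0.0335
```

```bash

python3 -m creep '{"translation":[[0,0,0],[0,0,0],[0,0,0],[0,0,0],[0,0,0]],"yaw":[0,0,0,0,0],"gripper":[40,40,40,40,40]}' 15
python3 -m creep '{"translation":[[0,0,0],[0,0,15],[0,0,45],[0,0,80],[0,0,100]],"yaw":[0,0,0,0,0],"gripper":[40,40,40,40,40]}'
python3 -m creep '{"translation":[[25,30,0],[50,60,0],[75,95,0],[100,130,0],[120,165,0]],"yaw":[0,0,0,0,0],"gripper":[40,40,40,40,40]}'
python3 -m creep '{"translation":[[20,30,0],[40,60,0],[60,90,0],[64,110,0],[64,113,0]],"yaw":[0,0,0,0,0],"gripper":[40,40,40,40,40]}'
```

```text
time_s: 9.03
ee_pos: [0.4439, -0.338, 0.0864]
eef_rot: [-3.133, -0.001, 1.563]
force: [-0.2, 0.1, 0.2]
grip_width: 0.0633
time_s: 9.45
ee_pos: [0.4444, -0.3384, 0.1898]
eef_rot: [-3.135, 0.001, 1.563]
force: [-0.2, -0.6, 0.7]
grip_width: 0.0791
time_s: 9.87
ee_pos: [0.5647, -0.173, 0.1898]
eef_rot: [-3.135, 0.001, 1.562]
force: [0.1, -0.3, -0.7]
grip_width: 0.079
time_s: 10.28
ee_pos: [0.6295, -0.0565, 0.1893]
eef_rot: [-3.135, 0.0, 1.566]
force: [-0.3, -0.6, 0.5]
grip_width: 0.0792
```

```bash

python3 -m creep '{"translation":[[-2,-3,-10],[-2,-3,-35],[-2,-3,-65],[-2,-3,-88],[-2,-3,-92]],"yaw":[0,0,0,0,0],"gripper":[40,40,40,40,40]}' 20
python3 -m creep '{"translation":[[0,0,-5],[0,0,-8],[0,0,-8],[0,0,-8],[0,0,-8]],"yaw":[0,0,0,0,0],"gripper":[40,40,40,255,255]}' 20
python3 -m creep '{"translation":[[0,0,0],[0,0,0],[0,0,0],[0,0,0],[0,0,0]],"yaw":[0,0,0,0,0],"gripper":[255,255,255,255,255]}' 20
python3 -m creep '{"translation":[[0,0,0],[0,0,0],[0,0,0],[0,0,0],[0,0,0]],"yaw":[0,0,0,0,0],"gripper":[255,255,255,255,255]}' 20
python3 -m creep '{"translation":[[0,0,10],[0,0,25],[0,0,55],[0,0,85],[0,0,115]],"yaw":[0,0,0,0,0],"gripper":[255,255,255,255,255]}' 20
```

```text
time_s: 10.7
ee_pos: [0.6248, -0.0607, 0.0924]
eef_rot: [-3.128, -0.0, 1.565]
force: [-0.8, -0.5, -0.6]
grip_width: 0.0789
time_s: 11.12
ee_pos: [0.6253, -0.0609, 0.0855]
eef_rot: [-3.13, -0.0, 1.565]
force: [0.7, 0.4, 0.1]
grip_width: 0.0695
time_s: 11.53
ee_pos: [0.6255, -0.0609, 0.0857]
eef_rot: [-3.13, -0.0, 1.565]
force: [1.3, -0.2, 0.6]
grip_width: 0.0361
time_s: 11.95
ee_pos: [0.6254, -0.0608, 0.0856]
eef_rot: [-3.13, -0.0, 1.565]
force: [0.2, 0.1, -0.9]
grip_width: 0.0337
time_s: 12.37
ee_pos: [0.6251, -0.0608, 0.2025]
eef_rot: [-3.13, -0.0, 1.565]
force: [1.1, 0.2, -2.5]
grip_width: 0.0339
```

```bash

python3 -m creep '{"translation":[[-30,-10,0],[-60,-30,0],[-90,-55,0],[-120,-80,0],[-145,-110,0]],"yaw":[0,0,0,0,0],"gripper":[255,255,255,255,255]}' 20
python3 -m creep '{"translation":[[-15,-35,0],[-30,-70,0],[-36,-98,0],[-36,-103,0],[-36,-103,0]],"yaw":[0,0,0,0,0],"gripper":[255,255,255,255,255]}' 20
python3 -m creep '{"translation":[[0,0,0],[0,0,-25],[0,0,-60],[0,0,-90],[0,0,-108]],"yaw":[0,0,0,0,0],"gripper":[255,255,255,255,255]}' 20
```

```text
time_s: 12.78
ee_pos: [0.4782, -0.1709, 0.2033]
eef_rot: [-3.13, -0.0, 1.566]
force: [0.7, -1.1, -2.3]
grip_width: 0.0338
time_s: 13.2
ee_pos: [0.4416, -0.2754, 0.2038]
eef_rot: [-3.13, 0.0, 1.563]
force: [0.8, -0.7, -1.6]
grip_width: 0.0334
time_s: 13.62
ee_pos: [0.4411, -0.2733, 0.0931]
eef_rot: [-3.128, -0.002, 1.565]
force: [-0.3, -0.7, -3.2]
grip_width: 0.0336
```

```bash

python3 -m creep '{"translation":[[2,0,-4],[2,0,-7],[2,0,-10],[2,0,-10],[2,0,-10]],"yaw":[0,0,0,0,0],"gripper":[255,255,255,255,255]}' 20
python3 -m creep '{"translation":[[0,0,0],[0,0,0],[0,0,0],[0,0,0],[0,0,0]],"yaw":[0,0,0,0,0],"gripper":[40,40,40,40,40]}' 15
python3 -m creep '{"translation":[[0,0,0],[0,0,15],[0,0,45],[0,0,80],[0,0,106]],"yaw":[0,0,0,0,0],"gripper":[40,40,40,40,40]}'
python3 -m creep '{"translation":[[20,35,0],[45,65,0],[70,100,0],[100,130,0],[125,160,0]],"yaw":[0,0,0,0,0],"gripper":[40,40,40,40,40]}'
python3 -m creep '{"translation":[[20,35,0],[40,70,0],[60,105,0],[65,140,0],[65,170,0]],"yaw":[0,0,0,0,0],"gripper":[40,40,40,40,40]}'
python3 -m creep '{"translation":[[0,8,0],[0,8,0],[0,8,0],[0,8,0],[0,8,0]],"yaw":[0,0,0,0,0],"gripper":[40,40,40,40,40]}'
```

```text
time_s: 14.03
ee_pos: [0.4437, -0.2735, 0.0842]
eef_rot: [-3.129, -0.001, 1.565]
force: [-0.1, -0.5, -2.2]
grip_width: 0.0334
time_s: 14.45
ee_pos: [0.4437, -0.2736, 0.0844]
eef_rot: [-3.129, -0.001, 1.565]
force: [0.3, -0.8, -0.5]
grip_width: 0.0634
time_s: 14.87
ee_pos: [0.4438, -0.2737, 0.1929]
eef_rot: [-3.131, 0.0, 1.565]
force: [-0.5, -0.9, 0.6]
grip_width: 0.0793
time_s: 15.28
ee_pos: [0.57, -0.1121, 0.1931]
eef_rot: [-3.131, 0.0, 1.564]
force: [0.2, -1.3, -0.2]
grip_width: 0.0796
time_s: 15.7
ee_pos: [0.6356, 0.0604, 0.1924]
eef_rot: [-3.13, 0.0, 1.565]
force: [0.1, -0.5, -0.5]
grip_width: 0.0792
time_s: 16.12
ee_pos: [0.6356, 0.0667, 0.1925]
eef_rot: [-3.13, 0.0, 1.563]
force: [0.2, -1.0, -0.7]
grip_width: 0.0797
```

```bash

python3 -m creep '{"translation":[[0,0,-10],[0,0,-35],[0,0,-65],[0,0,-90],[0,0,-97]],"yaw":[0,0,0,0,0],"gripper":[40,40,40,40,40]}' 20
python3 -m creep '{"translation":[[0,0,-5],[0,0,-8],[0,0,-8],[0,0,-8],[0,0,-8]],"yaw":[0,0,0,0,0],"gripper":[40,40,40,255,255]}' 20
python3 -m creep '{"translation":[[0,0,0],[0,0,0],[0,0,0],[0,0,0],[0,0,0]],"yaw":[0,0,0,0,0],"gripper":[255,255,255,255,255]}' 20
python3 -m creep '{"translation":[[0,0,0],[0,0,0],[0,0,0],[0,0,0],[0,0,0]],"yaw":[0,0,0,0,0],"gripper":[255,255,255,255,255]}' 20
python3 -m creep '{"translation":[[0,0,10],[0,0,25],[0,0,55],[0,0,85],[0,0,115]],"yaw":[0,0,0,0,0],"gripper":[255,255,255,255,255]}' 20
```

```text
time_s: 16.53
ee_pos: [0.6336, 0.0656, 0.0908]
eef_rot: [-3.124, 0.001, 1.562]
force: [0.2, -0.4, -0.5]
grip_width: 0.0789
time_s: 16.95
ee_pos: [0.6342, 0.0656, 0.084]
eef_rot: [-3.126, 0.001, 1.562]
force: [0.1, -1.0, -0.1]
grip_width: 0.0692
time_s: 17.37
ee_pos: [0.6343, 0.0656, 0.0841]
eef_rot: [-3.127, 0.001, 1.562]
force: [0.1, -0.3, 0.9]
grip_width: 0.0361
time_s: 17.78
ee_pos: [0.6342, 0.0656, 0.084]
eef_rot: [-3.126, 0.001, 1.562]
force: [1.6, 0.0, -0.7]
grip_width: 0.0337
time_s: 18.2
ee_pos: [0.6338, 0.0656, 0.2008]
eef_rot: [-3.126, 0.001, 1.562]
force: [1.2, -1.1, -2.3]
grip_width: 0.0333
```

```bash

python3 -m creep '{"translation":[[-25,-25,0],[-50,-55,0],[-75,-85,0],[-105,-115,0],[-130,-145,0]],"yaw":[0,0,0,0,0],"gripper":[255,255,255,255,255]}' 20
python3 -m creep '{"translation":[[-20,-30,0],[-40,-65,0],[-58,-100,0],[-60,-125,0],[-60,-130,0]],"yaw":[0,0,0,0,0],"gripper":[255,255,255,255,255]}' 20
python3 -m creep '{"translation":[[0,0,0],[0,0,-25],[0,0,-60],[0,0,-90],[0,0,-107]],"yaw":[0,0,0,0,0],"gripper":[255,255,255,255,255]}' 20
python3 -c "
from h import *
print(ctrl.get_obs()['ee_pos'])"
```

```text
time_s: 18.62
ee_pos: [0.5019, -0.0802, 0.2014]
eef_rot: [-3.126, 0.001, 1.563]
force: [0.0, -1.2, -2.2]
grip_width: 0.0335
time_s: 19.03
ee_pos: [0.4407, -0.2134, 0.2022]
eef_rot: [-3.126, 0.002, 1.559]
force: [0.8, 0.2, -3.0]
grip_width: 0.0335
time_s: 19.45
ee_pos: [0.4398, -0.2117, 0.0925]
eef_rot: [-3.124, -0.0, 1.56]
force: [-0.2, 0.1, -2.5]
grip_width: 0.0334
[ 0.43983525 -0.21172843  0.09251975]
```

```bash

python3 -m creep '{"translation":[[3,3,-4],[3,3,-7],[3,3,-10],[3,3,-10],[3,3,-10]],"yaw":[0,0,0,0,0],"gripper":[255,255,255,255,255]}' 20
python3 -m creep '{"translation":[[0,0,0],[0,0,0],[0,0,0],[0,0,0],[0,0,0]],"yaw":[0,0,0,0,0],"gripper":[40,40,40,40,40]}' 15
python3 -m creep '{"translation":[[0,0,0],[0,0,15],[0,0,45],[0,0,80],[0,0,106]],"yaw":[0,0,0,0,0],"gripper":[0,0,0,0,0]}'
python3 -m creep '{"translation":[[-5,35,0],[-10,70,0],[-15,110,0],[-20,150,0],[-20,190,0]],"yaw":[0,0,0,0,0],"gripper":[0,0,0,0,0]}'
python3 -m creep '{"translation":[[-5,35,0],[-10,70,0],[-15,110,0],[-20,150,0],[-20,190,0]],"yaw":[0,0,0,0,0],"gripper":[0,0,0,0,0]}'
python3 - <<'E'
from h import *
c=snap('top','t6.png');s=snap('side','s6.png');P=cloud(c);print(ctrl.get_obs()['ee_pos'])
for k in('red','yellow','blue'):
    print(k,'pad',top_at(P,mask(c,k,120),.0,.02,(.52,.7,-.11,.11)),'cap',top_at(P,mask(c,k),.1,.14,(.4,.6,-.4,-.15)))
print('jar',top_at(P,mask(c,'green'),.03,.08,(.5,.75,-.2,.2)))
print('beaker',proj(c,[.55,-.276,.06]))
cv2.imwrite('pics/c6.png',np.hstack([s['pixels'][90:350,130:400,::-1],c['pixels'][90:350,90:410,::-1]]))
E
```

```text
time_s: 19.87
ee_pos: [0.4434, -0.2089, 0.0836]
eef_rot: [-3.125, 0.001, 1.561]
force: [-1.0, 0.6, -2.3]
grip_width: 0.0339
time_s: 20.28
ee_pos: [0.4435, -0.209, 0.0838]
eef_rot: [-3.125, 0.001, 1.56]
force: [-0.0, 0.0, 0.3]
grip_width: 0.0634
time_s: 20.7
ee_pos: [0.4436, -0.2091, 0.1923]
eef_rot: [-3.127, 0.002, 1.56]
force: [-0.4, -0.6, 0.0]
grip_width: 0.0936
time_s: 21.12
ee_pos: [0.4227, -0.0175, 0.1925]
eef_rot: [-3.127, 0.002, 1.56]
force: [0.6, -0.5, 0.1]
grip_width: 0.094
time_s: 21.53
ee_pos: [0.4017, 0.1744, 0.1928]
eef_rot: [-3.128, 0.002, 1.56]
force: [0.1, -0.4, 0.5]
grip_width: 0.094
[0.40191921 0.17665706 0.19253583]
red pad (553, [0.5709, 0.0077, 0.0069], [0.5714, 0.0077], 0.0344) cap (213, [0.4437, -0.3336, 0.1243], [0.4428, -0.3359], 0.0175)
yellow pad (543, [0.6282, -0.0589, 0.0068], [0.6285, -0.0589], 0.0341) cap (212, [0.4433, -0.2726, 0.1246], [0.443, -0.2742], 0.0171)
blue pad (546, [0.6376, 0.0648, 0.0068], [0.6377, 0.0649], 0.0345) cap (212, [0.4425, -0.2007, 0.1245], [0.4421, -0.2024], 0.0171)
jar (260, [0.6324, 0.0016, 0.0507], [0.633, 0.0019], 0.0223)
beaker [361.49598916 179.26922054]
```

View pics/c6.png

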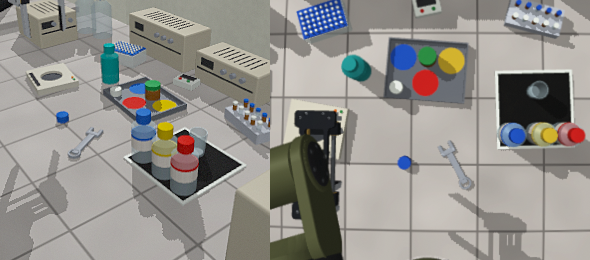

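All three stand upright on the mat: right crop blue (515,135), yellow (545,135), red (573,133). The jar stands alone and the beaker is untouched. Blue's base sits right on the mat's border, so I'll shift it 7 mm inward before going on.

```bash

python3 -m creep '{"translation":[[5,-35,0],[10,-70,0],[15,-110,0],[20,-150,0],[20,-190,0]],"yaw":[0,0,0,0,0],"gripper":[40,40,40,40,40]}' 20
python3 -m creep '{"translation":[[5,-35,0],[10,-70,0],[15,-110,0],[20,-150,0],[20,-190,0]],"yaw":[0,0,0,0,0],"gripper":[40,40,40,40,40]}'
python3 -m creep '{"translation":[[1,-3,-10],[1,-3,-35],[1,-3,-65],[1,-3,-90],[1,-3,-97]],"yaw":[0,0,0,0,0],"gripper":[40,40,40,40,40]}' 20
python3 -c "
from h import *
print(ctrl.get_obs()['ee_pos'])"
```

```text
time_s: 22.05
ee_pos: [0.4219, -0.0157, 0.1927]
eef_rot: [-3.127, 0.001, 1.565]
force: [1.0, -0.1, -0.0]
grip_width: 0.0793
time_s: 22.47
ee_pos: [0.4416, -0.2083, 0.1927]
eef_rot: [-3.128, 0.001, 1.565]
force: [0.6, 0.3, -0.4]
grip_width: 0.0797
time_s: 22.88
ee_pos: [0.4407, -0.2106, 0.0922]
eef_rot: [-3.123, -0.001, 1.564]
force: [-0.0, -0.4, -0.1]
grip_width: 0.0792
[ 0.44067658 -0.21060332  0.09222633]
```

```bash

python3 -m creep '{"translation":[[2,5,-4],[2,5,-8],[2,5,-8],[2,5,-8],[2,5,-8]],"yaw":[0,0,0,0,0],"gripper":[40,40,40,255,255]}' 20
python3 -m creep '{"translation":[[0,0,0],[0,0,0],[0,0,0],[0,0,0],[0,0,0]],"yaw":[0,0,0,0,0],"gripper":[255,255,255,255,255]}' 20
python3 -m creep '{"translation":[[0,0,0],[0,0,0],[0,0,0],[0,0,0],[0,0,6]],"yaw":[0,0,0,0,0],"gripper":[255,255,255,255,255]}' 20
python3 -m creep '{"translation":[[0,-3,0],[0,-7,0],[0,-7,0],[0,-7,-3],[0,-7,-6]],"yaw":[0,0,0,0,0],"gripper":[255,255,255,255,255]}' 20
```

```text
time_s: 23.3
ee_pos: [0.4432, -0.2058, 0.0853]
eef_rot: [-3.125, -0.0, 1.564]
force: [0.1, 0.3, 0.5]
grip_width: 0.069
time_s: 23.72
ee_pos: [0.4432, -0.2059, 0.0853]
eef_rot: [-3.125, -0.0, 1.564]
force: [-0.8, -0.1, 0.2]
grip_width: 0.0361
time_s: 24.13
ee_pos: [0.4426, -0.2056, 0.0905]
eef_rot: [-3.123, -0.001, 1.564]
force: [0.5, 0.4, -2.7]
grip_width: 0.0335
time_s: 24.55
ee_pos: [0.4426, -0.2128, 0.0846]
eef_rot: [-3.123, -0.001, 1.564]
force: [-6.3, 0.1, 30.3]
grip_width: 0.0337
```

```bash

python3 -m creep '{"translation":[[0,0,1],[0,0,1],[0,0,1],[0,0,1],[0,0,1]],"yaw":[0,0,0,0,0],"gripper":[40,40,40,40,40]}' 15
python3 -m creep '{"translation":[[0,0,0],[0,0,15],[0,0,45],[0,0,80],[0,0,106]],"yaw":[0,0,0,0,0],"gripper":[40,40,40,40,40]}'
python3 -m creep '{"translation":[[30,30,0],[60,60,0],[90,90,0],[120,120,0],[145,145,0]],"yaw":[0,0,0,0,0],"gripper":[40,40,40,40,40]}'
python3 -m creep '{"translation":[[25,30,0],[45,60,0],[45,70,-20],[45,70,-50],[45,70,-80]],"yaw":[0,0,0,0,0],"gripper":[40,40,40,40,40]}'
python3 -m creep '{"translation":[[0,0,-25],[0,0,-55],[0,0,-55],[0,0,-55],[0,0,-55]],"yaw":[0,0,0,0,0],"gripper":[40,40,40,40,40]}'
python3 - <<'E'
from h import *
s=snap('side','s7.png');P=cloud(s);o=ctrl.get_obs();print(o['ee_pos'],o['eef_rot'])
p=o['ee_pos']; print(proj(s,p+[0,0,.034-.019]))
c=snap('top');Q=cloud(c)
for k in('red','yellow','blue'):print(k,top_at(Q,mask(c,k),.1,.14,(.4,.6,-.4,-.15)))
cv2.imwrite('pics/c7.png',cv2.resize(s['pixels'][90:220,190:330,::-1],None,fx=4,fy=4,interpolation=2))
E
```

```text
time_s: 24.97
ee_pos: [0.4427, -0.2127, 0.0856]
eef_rot: [-3.123, -0.001, 1.564]
force: [-0.8, 0.2, -0.4]
grip_width: 0.0634
time_s: 25.38
ee_pos: [0.4428, -0.2128, 0.1941]
eef_rot: [-3.124, -0.0, 1.564]
force: [-0.1, 0.1, 0.1]
grip_width: 0.0794
time_s: 25.8
ee_pos: [0.5891, -0.0658, 0.1941]
eef_rot: [-3.125, -0.0, 1.564]
force: [0.5, -0.4, 0.5]
grip_width: 0.0791
time_s: 26.22
ee_pos: [0.6345, 0.0054, 0.1132]
eef_rot: [-3.126, -0.0, 1.566]
force: [0.6, 0.1, -0.6]
grip_width: 0.0792
time_s: 26.63
ee_pos: [0.6353, 0.0053, 0.0601]
eef_rot: [-3.128, -0.0, 1.566]
force: [0.7, 0.2, 1.0]
grip_width: 0.079
[0.6355574  0.00528609 0.06055803] [-3.12899354e+00 -2.31166490e-04  1.56598207e+00]
[281.83570004 164.05042234]
red (210, [0.4436, -0.3338, 0.1248], [0.4432, -0.336], 0.0173)
yellow (206, [0.4432, -0.2725, 0.1251], [0.443, -0.2739], 0.0171)
blue (207, [0.4415, -0.2072, 0.1246], [0.4414, -0.209], 0.017)
```

View pics/c7.png

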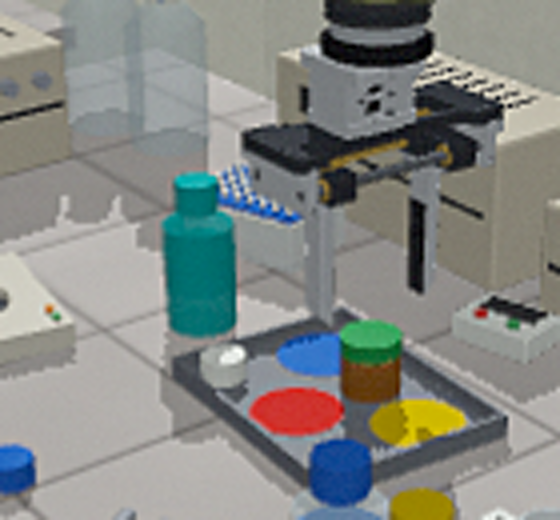

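```bash
python3 - <<'E'
from h import *
c=snap('top');im=cv2.imread('pics/t6.png')
for u in(235,248,262): print(u,[(v,im[v,u].tolist(),ray(c,u,v,.018)[:2].round(3).tolist()) for v in range(122,142,2)])
# seat recess: dark floor ellipse and plate
im0=cv2.imread('pics/top0.png');hsv=cv2.cvtColor(im0,cv2.COLOR_BGR2HSV)
for v in(218,): print([(u,int(hsv[v,u,2])) for u in range(114,156)])
print([(v,int(hsv[v,135,2])) for v in range(198,236)])
E
```

```text
235 [(122, [135, 140, 145], [0.699, 0.033]), (124, [169, 175, 181], [0.694, 0.033]), (126, [184, 191, 196], [0.689, 0.033]), (128, [171, 174, 177], [0.684, 0.033]), (130, [86, 81, 78], [0.679, 0.033]), (132, [79, 75, 72], [0.673, 0.033]), (134, [96, 91, 87], [0.668, 0.033]), (136, [114, 109, 104], [0.663, 0.033]), (138, [114, 109, 105], [0.658, 0.033]), (140, [128, 105, 96], [0.653, 0.033])]
248 [(122, [133, 138, 143], [0.699, 0.0]), (124, [168, 174, 179], [0.694, 0.0]), (126, [180, 187, 192], [0.689, -0.0]), (128, [179, 186, 191], [0.684, -0.0]), (130, [128, 124, 123], [0.679, -0.0]), (132, [72, 67, 65], [0.673, -0.0]), (134, [85, 79, 77], [0.668, -0.0]), (136, [94, 112, 79], [0.663, -0.0]), (138, [66, 142, 44], [0.658, -0.0]), (140, [66, 141, 44], [0.653, -0.0])]
262 [(122, [132, 137, 142], [0.699, -0.036]), (124, [161, 167, 172], [0.694, -0.036]), (126, [172, 180, 185], [0.689, -0.036]), (128, [173, 179, 185], [0.684, -0.036]), (130, [161, 164, 168], [0.679, -0.036]), (132, [83, 78, 75], [0.673, -0.036]), (134, [81, 76, 73], [0.668, -0.036]), (136, [94, 87, 84], [0.663, -0.036]), 
[... 291 characters left out ...]
32, 63), (133, 64), (134, 65), (135, 64), (136, 64), (137, 64), (138, 64), (139, 64), (140, 63), (141, 65), (142, 66), (143, 67), (144, 64), (145, 63), (146, 61), (147, 69), (148, 163), (149, 203), (150, 208), (151, 207), (152, 207), (153, 208), (154, 208), (155, 207)]
[(198, 208), (199, 208), (200, 208), (201, 208), (202, 209), (203, 209), (204, 191), (205, 107), (206, 49), (207, 54), (208, 65), (209, 66), (210, 66), (211, 65), (212, 66), (213, 65), (214, 65), (215, 64), (216, 64), (217, 64), (218, 64), (219, 64), (220, 63), (221, 64), (222, 63), (223, 63), (224, 63), (225, 64), (226, 63), (227, 64), (228, 64), (229, 61), (230, 62), (231, 93), (232, 166), (233, 205), (234, 208), (235, 207)]
```

```bash

python3 -m creep '{"translation":[[-2,-3,-10],[-2,-3,-25],[-2,-3,-36],[-2,-3,-44],[-2,-3,-44]],"yaw":[0,0,0,0,0],"gripper":[40,40,40,40,40]}' 12
python3 -m creep '{"translation":[[0,0,0],[0,0,0],[0,0,0],[0,0,0],[0,0,0]],"yaw":[0,0,0,0,0],"gripper":[255,255,255,255,255]}' 12
python3 -m creep '{"translation":[[0,0,0],[0,0,0],[0,0,0],[0,0,0],[0,0,0]],"yaw":[0,0,0,0,0],"gripper":[255,255,255,255,255]}' 12
python3 - <<'E'
from h import *
s=snap('side');c=snap('top');print(ctrl.get_obs()['ee_pos'],ray(c,134.4,218.2,.02))
cv2.imwrite('pics/c8.png',cv2.resize(s['pixels'][90:220,190:330,::-1],None,fx=4,fy=4,interpolation=2))
E
```

```text
time_s: 27.2
ee_pos: [0.6324, 0.0023, 0.0143]
eef_rot: [-3.126, -0.0, 1.566]
force: [-1.4, 0.1, -0.4]
grip_width: 0.0792
time_s: 27.62
ee_pos: [0.6326, 0.0023, 0.0147]
eef_rot: [-3.127, -0.0, 1.566]
force: [0.3, -0.3, 0.5]
grip_width: 0.0497
time_s: 28.03
ee_pos: [0.6326, 0.0023, 0.0148]
eef_rot: [-3.127, -0.0, 1.566]
force: [0.8, 0.3, 0.1]
grip_width: 0.0458
[0.63263609 0.002271   0.01478573] [0.45209649 0.28869354 0.02      ]
```

View pics/c8.png

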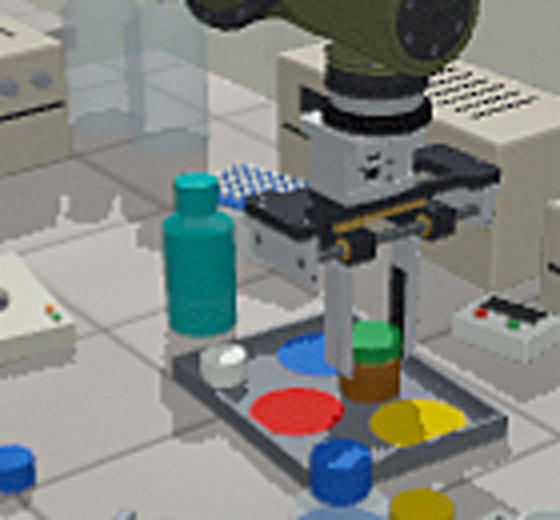

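The jaws hold the jar (45.8 mm) on its upper half, with the tips above the tray rim. I'll carry it to the recess at (.452,.289).

```bash

python3 -m creep '{"translation":[[0,0,10],[0,0,35],[0,0,70],[0,0,105],[0,0,140]],"yaw":[0,0,0,0,0],"gripper":[255,255,255,255,255]}' 12
python3 -m creep '{"translation":[[-30,20,5],[-60,45,10],[-90,75,10],[-115,105,10],[-135,140,10]],"yaw":[0,0,0,0,0],"gripper":[255,255,255,255,255]}' 12
python3 -m creep '{"translation":[[-15,35,0],[-30,70,0],[-42,110,0],[-46,140,0],[-46,147,0]],"yaw":[0,0,0,0,0],"gripper":[255,255,255,255,255]}' 12
python3 -m creep '{"translation":[[0,0,0],[0,0,-25],[0,0,-60],[0,0,-90],[0,0,-100]],"yaw":[0,0,0,0,0],"gripper":[255,255,255,255,255]}' 12
python3 -c "
from h import *
o=ctrl.get_obs();print(o['ee_pos'],o['eef_rot'],o['force'])"
```

```text
time_s: 28.55
ee_pos: [0.6323, 0.0023, 0.1571]
eef_rot: [-3.127, -0.0, 1.566]
force: [0.5, 0.6, -0.4]
grip_width: 0.0457
time_s: 28.97
ee_pos: [0.4954, 0.1428, 0.1681]
eef_rot: [-3.128, -0.0, 1.565]
force: [1.4, -0.2, -0.4]
grip_width: 0.0455
time_s: 29.38
ee_pos: [0.448, 0.2936, 0.1689]
eef_rot: [-3.128, -0.002, 1.568]
force: [0.7, 0.2, -1.3]
grip_width: 0.0457
time_s: 29.8
ee_pos: [0.4467, 0.2915, 0.0654]
eef_rot: [-3.124, 0.001, 1.567]
force: [-0.7, 0.2, -1.7]
grip_width: 0.046
[0.44669382 0.29152689 0.06543442] [-3.12376106e+00  1.19523250e-03  1.56740129e+00] [-0.66414303  0.24422269 -1.71937555]
```

Correct by (+5,-2), then go down 44 mm gently, watching the force.

```bash

python3 -m creep '{"translation":[[5,-2,0],[5,-2,-8],[5,-2,-18],[5,-2,-28],[5,-2,-33]],"yaw":[0,0,0,0,0],"gripper":[255,255,255,255,255]}' 12
python3 -m creep '{"translation":[[0,0,-3],[0,0,-6],[0,0,-8],[0,0,-9],[0,0,-9]],"yaw":[0,0,0,0,0],"gripper":[255,255,255,255,255]}' 12
python3 - <<'E'
from h import *
s=snap('side');c=snap('top');P=cloud(c);print(ctrl.get_obs()['ee_pos'],top_at(P,mask(c,'green'),.03,.2,(.3,.6,.2,.4)),top_at(cloud(s),mask(s,'green'),.03,.2,(.3,.6,.2,.4)))
cv2.imwrite('pics/c9.png',cv2.resize(s['pixels'][100:220,120:260,::-1],None,fx=4,fy=4,interpolation=2))
E
```

```text
time_s: 30.22
ee_pos: [0.4516, 0.2894, 0.0317]
eef_rot: [-3.124, 0.001, 1.567]
force: [0.0, -1.0, -2.0]
grip_width: 0.0461
time_s: 30.63
ee_pos: [0.4516, 0.2894, 0.0227]
eef_rot: [-3.124, 0.001, 1.567]
force: [-0.8, -0.6, -0.6]
grip_width: 0.0455
[0.45173435 0.28945003 0.0228997 ] (212, [0.452, 0.2815, 0.0645], [0.4543, 0.2846], 0.0276) (102, [0.4502, 0.2793, 0.0543], [0.4516, 0.2853], 0.025)
```

View pics/c9.png

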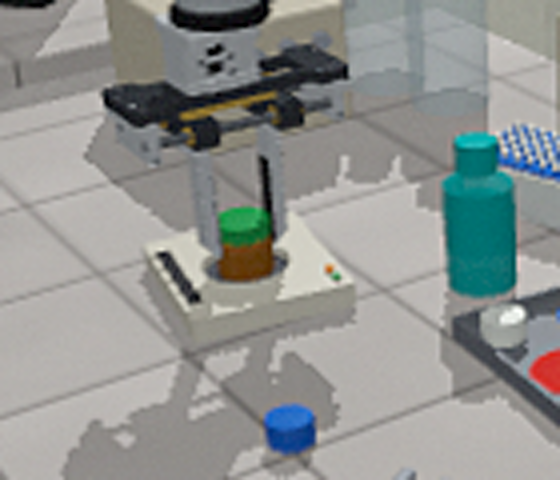

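The jar is inside the recess, nearly down, at crop (245,245). Lower the last 2 to 3 mm, then release.

```bash

python3 -m creep '{"translation":[[0,0,-1],[0,0,-1.5],[0,0,-2],[0,0,-2],[0,0,-2]],"yaw":[0,0,0,0,0],"gripper":[255,255,255,255,255]}' 12
```

```text
time_s: 31.15
ee_pos: [0.4518, 0.2895, 0.0209]
eef_rot: [-3.124, 0.001, 1.567]
force: [-0.1, 0.3, -0.8]
grip_width: 0.0455
```

```bash

python3 -m creep '{"translation":[[0,0,-0.5],[0,0,-1],[0,0,-1],[0,0,-1],[0,0,-1]],"yaw":[0,0,0,0,0],"gripper":[255,255,255,255,255]}' 12
python3 -m creep '{"translation":[[0,0,0],[0,0,0],[0,0,0],[0,0,0],[0,0,0]],"yaw":[0,0,0,0,0],"gripper":[60,60,60,60,60]}' 12
python3 -m creep '{"translation":[[0,0,0],[0,0,20],[0,0,50],[0,0,90],[0,0,130]],"yaw":[0,0,0,0,0],"gripper":[60,60,60,60,60]}' 12
python3 -m creep '{"translation":[[0,-30,20],[0,-65,20],[0,-100,20],[0,-140,20],[0,-180,20]],"yaw":[0,0,0,0,0],"gripper":[40,40,40,40,40]}' 12
python3 - <<'E'
from h import *
c=snap('top','t10.png');P=cloud(c);print(ctrl.get_obs()['ee_pos'],top_at(P,mask(c,'green'),.03,.2,(.3,.6,.2,.4)))
for k in('red','yellow','blue'):print(k,top_at(P,mask(c,k),.1,.14,(.4,.6,-.4,-.15)))
E
```

```text
time_s: 31.57
ee_pos: [0.4518, 0.2895, 0.0207]
eef_rot: [-3.124, 0.001, 1.567]
force: [-5.0, -2.2, 10.0]
grip_width: 0.046
time_s: 31.98
ee_pos: [0.4518, 0.2895, 0.0206]
eef_rot: [-3.124, 0.001, 1.567]
force: [-0.9, -0.6, -1.0]
grip_width: 0.0716
time_s: 32.4
ee_pos: [0.4512, 0.2892, 0.1517]
eef_rot: [-3.123, 0.002, 1.567]
force: [-0.1, 0.7, 0.1]
grip_width: 0.072
time_s: 32.82
ee_pos: [0.4508, 0.1077, 0.1718]
eef_rot: [-3.123, 0.002, 1.568]
force: [1.8, -0.5, -0.4]
grip_width: 0.0791
[0.45092414 0.10237341 0.17177471] None
red (214, [0.4437, -0.3337, 0.1243], [0.4428, -0.3362], 0.0174)
yellow (211, [0.4435, -0.2725, 0.1249], [0.443, -0.2744], 0.0171)
blue (208, [0.4414, -0.2074, 0.1246], [0.4414, -0.2092], 0.0172)
```

```bash

python3 -m creep '{"translation":[[0,-35,10],[0,-70,20],[-2,-110,20],[-5,-150,20],[-7,-190,20]],"yaw":[0,0,0,0,0],"gripper":[40,40,40,40,40]}' 12
python3 -m creep '{"translation":[[0,-35,0],[0,-70,0],[0,-105,0],[0,-122,0],[0,-122,0]],"yaw":[0,0,0,0,0],"gripper":[40,40,40,40,40]}' 12
python3 -m creep '{"translation":[[0,0,0],[0,0,-30],[0,0,-65],[0,0,-92],[0,0,-97]],"yaw":[0,0,0,0,0],"gripper":[40,40,40,40,40]}' 20
python3 -c "
from h import *
c=snap('top','t11.png');P=cloud(c);print(ctrl.get_obs()['ee_pos'],top_at(P,mask(c,'green'),.03,.2,(.3,.6,.2,.4)))"
```

```text
time_s: 33.28
ee_pos: [0.4434, -0.0894, 0.192]
eef_rot: [-3.123, 0.004, 1.565]
force: [1.0, -0.2, 0.3]
grip_width: 0.0795
time_s: 33.7
ee_pos: [0.443, -0.2142, 0.1917]
eef_rot: [-3.123, 0.004, 1.562]
force: [0.8, 0.3, -0.0]
grip_width: 0.0791
time_s: 34.12
ee_pos: [0.4413, -0.212, 0.0909]
eef_rot: [-3.117, 0.001, 1.563]
force: [-0.1, 1.1, -0.2]
grip_width: 0.0789
[ 0.44195293 -0.21255419  0.09244674] (266, [0.4522, 0.287, 0.0565], [0.4519, 0.2875], 0.023)
```

The jar is seated: lid at (.452,.287), top z=.0565, as expected. Now blue goes back.

```bash

python3 -m creep '{"translation":[[0,2,-4],[0,2,-8],[0,2,-8],[0,2,-8],[0,2,-8]],"yaw":[0,0,0,0,0],"gripper":[40,40,40,255,255]}' 20
python3 -m creep '{"translation":[[0,0,0],[0,0,0],[0,0,0],[0,0,0],[0,0,0]],"yaw":[0,0,0,0,0],"gripper":[255,255,255,255,255]}' 20
python3 -m creep '{"translation":[[0,0,0],[0,0,0],[0,0,0],[0,0,0],[0,0,0]],"yaw":[0,0,0,0,0],"gripper":[255,255,255,255,255]}' 20
python3 -m creep '{"translation":[[0,0,10],[0,0,30],[0,0,60],[0,0,90],[0,0,115]],"yaw":[0,0,0,0,0],"gripper":[255,255,255,255,255]}' 20
```

```text
time_s: 34.58
ee_pos: [0.4423, -0.2107, 0.0853]
eef_rot: [-3.12, 0.002, 1.563]
force: [-0.1, -0.6, 0.3]
grip_width: 0.0692
time_s: 35.0
ee_pos: [0.4423, -0.2107, 0.0853]
eef_rot: [-3.12, 0.002, 1.563]
force: [-0.0, 0.3, 0.5]
grip_width: 0.0362
time_s: 35.42
ee_pos: [0.4424, -0.2107, 0.0853]
eef_rot: [-3.12, 0.002, 1.563]
force: [-0.2, -0.1, 0.9]
grip_width: 0.0343
time_s: 35.83
ee_pos: [0.4422, -0.2107, 0.2028]
eef_rot: [-3.121, 0.002, 1.563]
force: [0.0, -0.4, -2.8]
grip_width: 0.0335
```

```bash

python3 -m creep '{"translation":[[25,30,0],[50,60,0],[75,90,0],[100,120,0],[130,150,0]],"yaw":[0,0,0,0,0],"gripper":[255,255,255,255,255]}' 20
python3 -m creep '{"translation":[[20,30,0],[40,65,0],[60,95,0],[63,120,0],[63,125,0]],"yaw":[0,0,0,0,0],"gripper":[255,255,255,255,255]}' 20
python3 -m creep '{"translation":[[0,0,0],[0,0,-25],[0,0,-60],[0,0,-90],[0,0,-105]],"yaw":[0,0,0,0,0],"gripper":[255,255,255,255,255]}' 20
python3 -c "
from h import *
print(ctrl.get_obs()['ee_pos'])"
```

```text
time_s: 36.25
ee_pos: [0.5721, -0.0595, 0.2036]
eef_rot: [-3.121, 0.003, 1.563]
force: [0.6, -0.4, -2.8]
grip_width: 0.0336
time_s: 36.67
ee_pos: [0.6353, 0.0695, 0.2031]
eef_rot: [-3.119, 0.002, 1.566]
force: [-0.5, 0.4, -3.4]
grip_width: 0.0334
time_s: 37.08
ee_pos: [0.6333, 0.0681, 0.0945]
eef_rot: [-3.114, 0.002, 1.565]
force: [-0.7, -0.5, -3.4]
grip_width: 0.0338
[0.63333595 0.06812593 0.09451276]
```

```bash

python3 -m creep '{"translation":[[2,-4,-2],[2,-4,-4],[2,-4,-6],[2,-4,-7],[2,-4,-7]],"yaw":[0,0,0,0,0],"gripper":[255,255,255,255,255]}' 20
python3 -m creep '{"translation":[[0,0,-0.5],[0,0,-0.5],[0,0,-0.5],[0,0,-0.5],[0,0,-0.5]],"yaw":[0,0,0,0,0],"gripper":[255,255,255,255,255]}' 20
```

```text
time_s: 37.5
ee_pos: [0.6358, 0.064, 0.0887]
eef_rot: [-3.116, 0.002, 1.565]
force: [-1.2, -0.5, -3.5]
grip_width: 0.0339
time_s: 37.92
ee_pos: [0.6358, 0.064, 0.0883]
eef_rot: [-3.116, 0.002, 1.565]
force: [0.2, 0.2, -3.0]
grip_width: 0.0337
```

```bash

python3 -m creep '{"translation":[[0,0,-1],[0,0,-1],[0,0,-1],[0,0,-1],[0,0,-1]],"yaw":[0,0,0,0,0],"gripper":[255,255,255,255,255]}' 20
```

```text
time_s: 38.33
ee_pos: [0.636, 0.0639, 0.088]
eef_rot: [-3.117, 0.002, 1.565]
force: [-2.5, -0.5, 5.4]
grip_width: 0.0334
```

```bash

python3 -m creep '{"translation":[[0,0,-0.5],[0,0,-1],[0,0,-1],[0,0,-1],[0,0,-1]],"yaw":[0,0,0,0,0],"gripper":[255,255,255,255,255]}' 20
```

```text
time_s: 38.75
ee_pos: [0.6361, 0.0638, 0.088]
eef_rot: [-3.117, 0.002, 1.565]
force: [-4.0, -0.8, 9.4]
grip_width: 0.0335
```

Contact. Release, move away, and check blue against its disc.

```bash

python3 -m creep '{"translation":[[0,0,0],[0,0,0],[0,0,0],[0,0,0],[0,0,0]],"yaw":[0,0,0,0,0],"gripper":[40,40,40,40,40]}' 15
python3 -m creep '{"translation":[[0,0,0],[0,0,15],[0,0,45],[0,0,80],[0,0,102]],"yaw":[0,0,0,0,0],"gripper":[40,40,40,40,40]}'
python3 -m creep '{"translation":[[-25,-30,0],[-50,-65,0],[-75,-100,0],[-100,-130,0],[-125,-160,0]],"yaw":[0,0,0,0,0],"gripper":[40,40,40,40,40]}'
python3 -m creep '{"translation":[[-20,-35,0],[-40,-70,0],[-60,-105,0],[-67,-140,0],[-67,-177,0]],"yaw":[0,0,0,0,0],"gripper":[40,40,40,40,40]}'
python3 - <<'E'
from h import *
c=snap('top','t12.png');s=snap('side');P=cloud(c);print(ctrl.get_obs()['ee_pos'])
for k in('blue','yellow','red'): print(k,top_at(P,mask(c,k),.1,.14,(.4,.7,-.4,.1)),top_at(P,mask(c,k,120),.0,.02,(.52,.7,-.11,.11)))
a=cv2.resize(c['pixels'][110:200,190:300,::-1],None,fx=3.6,fy=3.6,interpolation=2);b=cv2.resize(s['pixels'][130:220,225:335,::-1],None,fx=3.6,fy=3.6,interpolation=2)
cv2.imwrite('pics/c12.png',np.hstack([a,b]))
E
```

```text
time_s: 39.17
ee_pos: [0.6361, 0.0639, 0.0878]
eef_rot: [-3.117, 0.002, 1.565]
force: [-0.7, 0.0, 0.2]
grip_width: 0.0638
time_s: 39.58
ee_pos: [0.6367, 0.064, 0.1932]
eef_rot: [-3.12, 0.002, 1.565]
force: [0.1, -0.3, -0.2]
grip_width: 0.079
time_s: 40.0
ee_pos: [0.5101, -0.0974, 0.1931]
eef_rot: [-3.12, 0.002, 1.565]
force: [1.4, -1.0, 0.9]
grip_width: 0.0792
time_s: 40.42
ee_pos: [0.4416, -0.2759, 0.1938]
eef_rot: [-3.121, 0.003, 1.565]
force: [1.3, 0.8, 0.5]
grip_width: 0.0792
[ 0.4422421  -0.27825786  0.19303446]
blue (203, [0.6314, 0.0615, 0.1249], [0.6338, 0.064], 0.0189) (83, [0.624, 0.0556, 0.0076], [0.6373, 0.0643], 0.0343)
yellow (214, [0.4434, -0.2725, 0.1247], [0.4427, -0.2742], 0.0174) (544, [0.628, -0.0587, 0.0068], [0.6282, -0.059], 0.0343)
red (46, [0.4446, -0.3295, 0.1227], [0.4432, -0.3328], 0.0157) (553, [0.5709, 0.008, 0.0069], [0.5711, 0.0077], 0.0342)
```

View pics/c12.png

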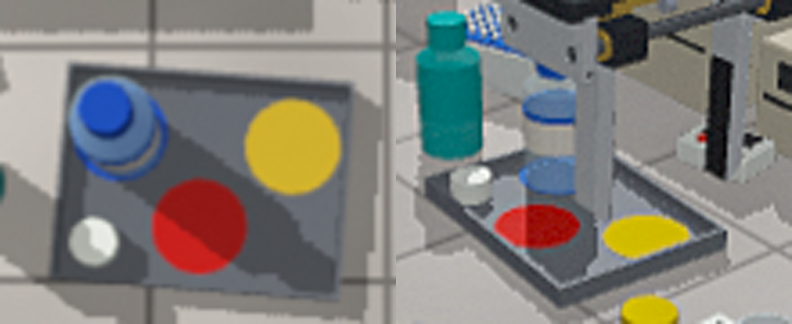

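Blue stands upright on its disc, about 3 mm towards the robot of centre (left crop disc (120,125), visible arc lower right). I'll refine it later if confirmed. Now yellow.

```bash

python3 -m creep '{"translation":[[2,4,0],[2,4,-30],[2,4,-65],[2,4,-92],[2,4,-99]],"yaw":[0,0,0,0,0],"gripper":[40,40,40,40,40]}' 20
python3 -m creep '{"translation":[[0,0,-4],[0,0,-8],[0,0,-8],[0,0,-8],[0,0,-8]],"yaw":[0,0,0,0,0],"gripper":[40,40,40,255,255]}' 20
python3 -m creep '{"translation":[[0,0,0],[0,0,0],[0,0,0],[0,0,0],[0,0,0]],"yaw":[0,0,0,0,0],"gripper":[255,255,255,255,255]}' 20
python3 -m creep '{"translation":[[0,0,0],[0,0,0],[0,0,0],[0,0,0],[0,0,0]],"yaw":[0,0,0,0,0],"gripper":[255,255,255,255,255]}' 20
python3 -m creep '{"translation":[[0,0,10],[0,0,30],[0,0,60],[0,0,90],[0,0,115]],"yaw":[0,0,0,0,0],"gripper":[255,255,255,255,255]}' 20
```

```text
time_s: 40.93
ee_pos: [0.443, -0.272, 0.0902]
eef_rot: [-3.116, -0.0, 1.562]
force: [0.1, -0.1, -1.4]
grip_width: 0.0795
time_s: 41.35
ee_pos: [0.4435, -0.2723, 0.0834]
eef_rot: [-3.117, 0.001, 1.562]
force: [0.8, 0.1, -1.3]
grip_width: 0.0696
time_s: 41.77
ee_pos: [0.4435, -0.2723, 0.0835]
eef_rot: [-3.117, 0.001, 1.562]
force: [0.5, -0.3, 0.1]
grip_width: 0.036
time_s: 42.18
ee_pos: [0.4436, -0.2723, 0.0835]
eef_rot: [-3.118, 0.001, 1.562]
force: [0.7, 0.1, -0.1]
grip_width: 0.0339
time_s: 42.6
ee_pos: [0.4434, -0.2722, 0.2011]
eef_rot: [-3.118, 0.001, 1.562]
force: [-0.3, -0.5, -1.6]
grip_width: 0.0336
```

```bash

python3 -m creep '{"translation":[[25,30,0],[50,60,0],[75,90,0],[105,120,0],[135,145,0]],"yaw":[0,0,0,0,0],"gripper":[255,255,255,255,255]}' 20
python3 -m creep '{"translation":[[20,30,0],[40,55,0],[53,71,0],[53,71,0],[53,71,0]],"yaw":[0,0,0,0,0],"gripper":[255,255,255,255,255]}' 20
python3 -m creep '{"translation":[[0,0,0],[0,0,-25],[0,0,-60],[0,0,-90],[0,0,-105]],"yaw":[0,0,0,0,0],"gripper":[255,255,255,255,255]}' 20
python3 -c "
from h import *
print(ctrl.get_obs()['ee_pos'])"
```

```text
time_s: 43.02
ee_pos: [0.5791, -0.1252, 0.2019]
eef_rot: [-3.118, 0.001, 1.562]
force: [0.0, -0.8, -2.5]
grip_width: 0.0334
time_s: 43.43
ee_pos: [0.6321, -0.0534, 0.2017]
eef_rot: [-3.117, 0.001, 1.564]
force: [0.3, -0.1, -2.9]
grip_width: 0.0333
time_s: 43.85
ee_pos: [0.6299, -0.0544, 0.0933]
eef_rot: [-3.112, 0.001, 1.563]
force: [-0.2, -0.1, -3.6]
grip_width: 0.0338
[ 0.62991299 -0.05436794  0.09325175]
```

```bash

python3 -m creep '{"translation":[[0.5,-2,-2],[0.5,-2,-4],[0.5,-2,-6],[0.5,-2,-6.5],[0.5,-2,-6.5]],"yaw":[0,0,0,0,0],"gripper":[255,255,255,255,255]}' 20
python3 -m creep '{"translation":[[0,0,-0.5],[0,0,-1],[0,0,-1],[0,0,-1],[0,0,-1]],"yaw":[0,0,0,0,0],"gripper":[255,255,255,255,255]}' 20
```

```text
time_s: 44.27
ee_pos: [0.6309, -0.0566, 0.088]
eef_rot: [-3.114, 0.001, 1.562]
force: [-0.3, 1.1, -1.2]
grip_width: 0.0336
time_s: 44.68
ee_pos: [0.6309, -0.0566, 0.0871]
eef_rot: [-3.114, 0.001, 1.563]
force: [-0.4, 0.0, -1.9]
grip_width: 0.0333
```

```bash

python3 -m creep '{"translation":[[0,0,-0.5],[0,0,-1],[0,0,-1],[0,0,-1],[0,0,-1]],"yaw":[0,0,0,0,0],"gripper":[255,255,255,255,255]}' 20
```

```text
time_s: 45.1
ee_pos: [0.631, -0.0566, 0.0863]
eef_rot: [-3.114, 0.001, 1.563]
force: [-1.6, -0.7, 0.9]
grip_width: 0.0337
```

```bash

python3 -m creep '{"translation":[[0,0,-0.3],[0,0,-0.5],[0,0,-0.5],[0,0,-0.5],[0,0,-0.5]],"yaw":[0,0,0,0,0],"gripper":[255,255,255,255,255]}' 20
```

```text
time_s: 45.52
ee_pos: [0.6311, -0.0567, 0.0862]
eef_rot: [-3.115, 0.002, 1.563]
force: [-2.7, -0.5, 4.6]
grip_width: 0.0336
```

```bash

python3 -m creep '{"translation":[[0,0,0],[0,0,0],[0,0,0],[0,0,0],[0,0,0]],"yaw":[0,0,0,0,0],"gripper":[40,40,40,40,40]}' 15
python3 -m creep '{"translation":[[0,0,0],[0,0,15],[0,0,45],[0,0,80],[0,0,104]],"yaw":[0,0,0,0,0],"gripper":[40,40,40,40,40]}'
python3 -m creep '{"translation":[[-25,-30,0],[-50,-60,0],[-75,-90,0],[-100,-120,0],[-125,-150,0]],"yaw":[0,0,0,0,0],"gripper":[40,40,40,40,40]}'
python3 -m creep '{"translation":[[-20,-35,0],[-40,-70,0],[-60,-105,0],[-62,-125,0],[-62,-127,0]],"yaw":[0,0,0,0,0],"gripper":[40,40,40,40,40]}'
python3 - <<'E'
from h import *
c=snap('top','t13.png');s=snap('side','s13.png');P=cloud(c);print(ctrl.get_obs()['ee_pos'])
for k in('blue','yellow','red'): print(k,top_at(P,mask(c,k),.1,.14,(.4,.7,-.4,.1)),top_at(P,mask(c,k,120),.0,.02,(.52,.7,-.11,.11)))
E
```

```text
time_s: 45.93
ee_pos: [0.631, -0.0567, 0.086]
eef_rot: [-3.115, 0.001, 1.562]
force: [-0.1, -0.1, 0.3]
grip_width: 0.0637
time_s: 46.35
ee_pos: [0.6314, -0.0567, 0.193]
eef_rot: [-3.117, 0.002, 1.563]
force: [-0.7, -0.0, 0.1]
grip_width: 0.0793
time_s: 46.77
ee_pos: [0.505, -0.2077, 0.1931]
eef_rot: [-3.117, 0.002, 1.563]
force: [0.3, -0.8, 0.0]
grip_width: 0.0793
time_s: 47.18
ee_pos: [0.4416, -0.3378, 0.1931]
eef_rot: [-3.117, 0.002, 1.559]
force: [-0.1, 0.8, -0.5]
grip_width: 0.0794
[ 0.44290727 -0.3348776   0.19293243]
blue (205, [0.6314, 0.0613, 0.1249], [0.6332, 0.0618], 0.0177) (82, [0.6241, 0.0551, 0.0077], [0.6371, 0.0643], 0.0343)
yellow (194, [0.6268, -0.0623, 0.1263], [0.6283, -0.0622], 0.0169) (128, [0.6136, -0.047, 0.007], [0.6279, -0.0584], 0.0338)
red (213, [0.4436, -0.3338, 0.1242], [0.4431, -0.3362], 0.0171) (554, [0.5709, 0.0079, 0.0067], [0.5711, 0.0076], 0.0343)
```

```bash

python3 -m creep '{"translation":[[1,-1,0],[1,-1,-30],[1,-1,-65],[1,-1,-92],[1,-1,-99]],"yaw":[0,0,0,0,0],"gripper":[40,40,40,40,40]}' 20
python3 -m creep '{"translation":[[1,-1,-4],[1,-1,-7],[1,-1,-7],[1,-1,-7],[1,-1,-7]],"yaw":[0,0,0,0,0],"gripper":[40,40,40,255,255]}' 20
python3 -m creep '{"translation":[[0,0,0],[0,0,0],[0,0,0],[0,0,0],[0,0,0]],"yaw":[0,0,0,0,0],"gripper":[255,255,255,255,255]}' 20
python3 -m creep '{"translation":[[0,0,0],[0,0,0],[0,0,0],[0,0,0],[0,0,0]],"yaw":[0,0,0,0,0],"gripper":[255,255,255,255,255]}' 20
python3 -m creep '{"translation":[[0,0,10],[0,0,30],[0,0,60],[0,0,90],[0,0,115]],"yaw":[0,0,0,0,0],"gripper":[255,255,255,255,255]}' 20
```

```text
time_s: 47.7
ee_pos: [0.4431, -0.3333, 0.0899]
eef_rot: [-3.113, -0.002, 1.563]
force: [-0.4, 0.1, -0.1]
grip_width: 0.0795
time_s: 48.12
ee_pos: [0.4446, -0.3347, 0.0842]
eef_rot: [-3.114, -0.001, 1.563]
force: [0.3, 0.7, -0.4]
grip_width: 0.069
time_s: 48.53
ee_pos: [0.4446, -0.3347, 0.0843]
eef_rot: [-3.114, -0.001, 1.563]
force: [-0.5, 0.1, 1.5]
grip_width: 0.0361
time_s: 48.95
ee_pos: [0.4446, -0.3347, 0.0842]
eef_rot: [-3.114, -0.001, 1.563]
force: [0.2, 0.3, 0.4]
grip_width: 0.0338
time_s: 49.37
ee_pos: [0.4445, -0.3347, 0.2019]
eef_rot: [-3.115, -0.0, 1.563]
force: [-0.0, -0.4, -3.2]
grip_width: 0.0337
```

```bash

python3 -m creep '{"translation":[[5,35,5],[15,70,10],[25,105,10],[35,140,10],[45,175,10]],"yaw":[0,0,0,0,0],"gripper":[255,255,255,255,255]}' 20
python3 -m creep '{"translation":[[15,35,0],[30,70,0],[50,105,0],[70,140,0],[82,170,0]],"yaw":[0,0,0,0,0],"gripper":[255,255,255,255,255]}' 20
python3 -m creep '{"translation":[[0,2,0],[0,2,-25],[0,2,-65],[0,2,-95],[0,2,-113]],"yaw":[0,0,0,0,0],"gripper":[255,255,255,255,255]}' 20
python3 -c "
from h import *
print(ctrl.get_obs()['ee_pos'])"
```

```text
time_s: 49.78
ee_pos: [0.4895, -0.158, 0.2126]
eef_rot: [-3.115, -0.0, 1.563]
force: [1.0, -0.3, -2.1]
grip_width: 0.0335
time_s: 50.2
ee_pos: [0.5723, 0.0145, 0.2131]
eef_rot: [-3.115, -0.0, 1.564]
force: [-0.9, 0.0, -2.4]
grip_width: 0.0335
time_s: 50.62
ee_pos: [0.5706, 0.0163, 0.097]
eef_rot: [-3.111, -0.0, 1.564]
force: [0.7, 0.7, -1.6]
grip_width: 0.0337
[0.57059368 0.01626048 0.09704708]
```

```bash

python3 -m creep '{"translation":[[0.5,-4,-3],[0.5,-4,-6],[0.5,-4,-8.5],[0.5,-4,-8.5],[0.5,-4,-8.5]],"yaw":[0,0,0,0,0],"gripper":[255,255,255,255,255]}' 20
python3 -m creep '{"translation":[[0,0,-0.5],[0,0,-1],[0,0,-1],[0,0,-1],[0,0,-1]],"yaw":[0,0,0,0,0],"gripper":[255,255,255,255,255]}' 20
```

```text
time_s: 51.03
ee_pos: [0.5717, 0.0121, 0.0899]
eef_rot: [-3.113, -0.0, 1.564]
force: [-0.1, 0.7, -1.7]
grip_width: 0.0334
time_s: 51.45
ee_pos: [0.5717, 0.0122, 0.089]
eef_rot: [-3.113, -0.0, 1.564]
force: [0.0, 0.1, -2.9]
grip_width: 0.034
```

```bash

python3 -m creep '{"translation":[[0,0,-0.3],[0,0,-0.7],[0,0,-0.7],[0,0,-0.7],[0,0,-0.7]],"yaw":[0,0,0,0,0],"gripper":[255,255,255,255,255]}' 20
```

```text
time_s: 51.87
ee_pos: [0.5717, 0.0122, 0.0882]
eef_rot: [-3.113, -0.0, 1.564]
force: [0.2, 0.2, -2.0]
grip_width: 0.0337
```

```bash

python3 -m creep '{"translation":[[0,0,-0.5],[0,0,-1],[0,0,-1],[0,0,-1],[0,0,-1]],"yaw":[0,0,0,0,0],"gripper":[255,255,255,255,255]}' 20
```

```text
time_s: 52.28
ee_pos: [0.5717, 0.0122, 0.0872]
eef_rot: [-3.113, -0.0, 1.564]
force: [0.4, -0.4, -2.0]
grip_width: 0.0339
```

```bash

python3 -m creep '{"translation":[[0,0,-0.3],[0,0,-0.5],[0,0,-0.5],[0,0,-0.5],[0,0,-0.5]],"yaw":[0,0,0,0,0],"gripper":[255,255,255,255,255]}' 20
```

```text
time_s: 52.7
ee_pos: [0.5717, 0.0122, 0.0868]
eef_rot: [-3.113, -0.0, 1.564]
force: [-0.2, 0.2, -1.1]
grip_width: 0.0338
```

Contact is just beginning. Nudge down once more, release and back off, then look from both views.

```bash

python3 -m creep '{"translation":[[0,0,-0.3],[0,0,-0.5],[0,0,-0.5],[0,0,-0.5],[0,0,-0.5]],"yaw":[0,0,0,0,0],"gripper":[255,255,255,255,255]}' 20
python3 -m creep '{"translation":[[0,0,0],[0,0,0],[0,0,0],[0,0,0],[0,0,0]],"yaw":[0,0,0,0,0],"gripper":[40,40,40,40,40]}' 15
python3 -m creep '{"translation":[[0,0,0],[0,0,15],[0,0,45],[0,0,80],[0,0,110]],"yaw":[0,0,0,0,0],"gripper":[40,40,40,40,40]}'
python3 -m creep '{"translation":[[-10,35,0],[-20,70,0],[-30,105,0],[-40,140,0],[-50,175,0]],"yaw":[0,0,0,0,0],"gripper":[40,40,40,40,40]}'
python3 -m creep '{"translation":[[-10,35,0],[-20,70,0],[-30,105,0],[-40,140,0],[-50,175,0]],"yaw":[0,0,0,0,0],"gripper":[40,40,40,40,40]}'
python3 - <<'E'
from h import *
c=snap('top','t14.png');s=snap('side','s14.png');P=cloud(c);print(ctrl.get_obs()['ee_pos'])
for k in('blue','yellow','red'): print(k,top_at(P,mask(c,k),.1,.14,(.4,.7,-.4,.1)),top_at(P,mask(c,k,120),.0,.02,(.52,.7,-.11,.11)))
s0=cv2.imread('pics/side0.png')[:,:,::-1]
# side caps: pixel centroids then vs now, expected px shift per mm
def cen(im,k):
    m=mask({'pixels':np.ascontiguousarray(im)},k).astype(np.uint8); m[:,:235]=0;m[:,310:]=0;m[:130]=0;m[182:]=0
    n,l,st,ce=cv2.connectedComponentsWithStats(m); 
    i=min(range(1,n),key=lambda i:st[i,1] if st[i,4]>40 else 999); return ce[i].round(2),st[i].tolist()
for k in('blue','yellow','red'): print(k,cen(s0,k),cen(s['pixels'],k))
a=cv2.resize(c['pixels'][110:200,190:300,::-1],None,fx=3.6,fy=3.6,interpolation=2);b=cv2.resize(s['pixels'][130:220,225:335,::-1],None,fx=3.6,fy=3.6,interpolation=2)
cv2.imwrite('pics/c14.png',np.hstack([a,b]))
E
```

```text
time_s: 53.12
ee_pos: [0.5718, 0.0121, 0.0867]
eef_rot: [-3.113, -0.0, 1.564]
force: [-2.0, -1.8, 6.6]
grip_width: 0.0334
time_s: 53.53
ee_pos: [0.5718, 0.0121, 0.0866]
eef_rot: [-3.113, -0.0, 1.564]
force: [0.2, 0.2, -0.2]
grip_width: 0.0636
time_s: 53.95
ee_pos: [0.5717, 0.0122, 0.1985]
eef_rot: [-3.114, -0.0, 1.564]
force: [-0.5, -0.7, 1.5]
grip_width: 0.0792
time_s: 54.37
ee_pos: [0.521, 0.1887, 0.1986]
eef_rot: [-3.114, -0.0, 1.564]
force: [0.8, -1.0, 0.6]
grip_width: 0.0794
time_s: 54.78
ee_pos: [0.4702, 0.3654, 0.1986]
eef_rot: [-3.114, -0.0, 1.564]
force: [1.7, 0.7, 0.0]
grip_width: 0.0793
[0.46908427 0.36766094 0.19823482]
blue (203, [0.6314, 0.0614, 0.125], [0.6327, 0.0621], 0.0172) (82, [0.624, 0.0558, 0.0076], [0.6373, 0.0643], 0.0345)
yellow (195, [0.6267, -0.0623, 0.1265], [0.6278, -0.0626], 0.0169) (129, [0.6135, -0.047, 0.0072], [0.6281, -0.0583], 0.0339)
red (189, [0.5685, 0.0064, 0.1271], [0.57, 0.0068], 0.0174) (95, [0.5553, 0.0011, 0.007], [0.5706, 0.0074], 0.0342)
blue (array([264.98, 143.39]), [245, 136, 31, 15, 183]) (array([265.04, 143.81]), [245, 136, 31, 16, 183])
yellow (array([295.5 , 160.01]), [290, 154, 12, 13, 144]) (array([296.36, 160.71]), [290, 154, 13, 14, 147])
red (array([263.41, 157.89]), [258, 152, 12, 13, 137]) (array([262.75, 157.84]), [257, 152, 13, 13, 135])
```

View pics/c14.png

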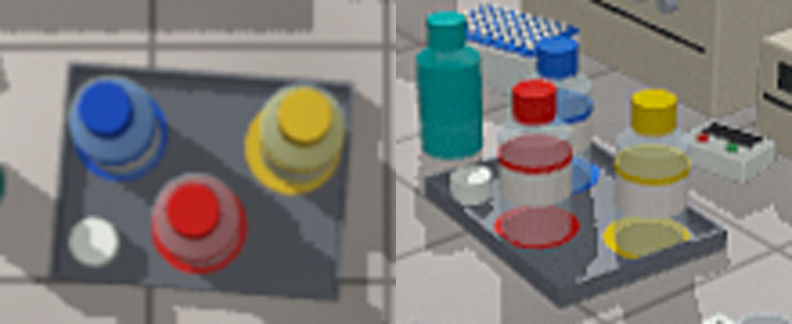

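Top view: red is centred. Blue is about 4 mm short in x and 3 mm in y, and yellow about 3.5 mm in y. There is time, so I'll nudge blue and yellow by regrasping.

```bash

python3 -m creep '{"translation":[[10,-35,0],[25,-70,0],[45,-100,0],[70,-130,0],[95,-160,0]],"yaw":[0,0,0,0,0],"gripper":[40,40,40,40,40]}' 20
python3 -m creep '{"translation":[[20,-35,0],[40,-70,0],[60,-100,0],[72,-130,0],[72,-144,0]],"yaw":[0,0,0,0,0],"gripper":[40,40,40,40,40]}'
python3 -m creep '{"translation":[[0,0,0],[0,0,-30],[0,0,-65],[0,0,-92],[0,0,-102]],"yaw":[0,0,0,0,0],"gripper":[40,40,40,40,40]}'
python3 -c "
from h import *
print(ctrl.get_obs()['ee_pos'])"
```

```text
time_s: 55.3
ee_pos: [0.5649, 0.2056, 0.1986]
eef_rot: [-3.114, -0.001, 1.568]
force: [1.1, 1.0, -0.6]
grip_width: 0.0792
time_s: 55.72
ee_pos: [0.6381, 0.0574, 0.1978]
eef_rot: [-3.113, -0.0, 1.565]
force: [-0.5, 0.1, -0.7]
grip_width: 0.0792
time_s: 56.13
ee_pos: [0.6357, 0.0585, 0.0918]
eef_rot: [-3.108, -0.0, 1.566]
force: [-1.1, -0.4, 0.0]
grip_width: 0.0792
[0.63574092 0.05849902 0.09179593]
```

```bash

python3 -m creep '{"translation":[[0,4,-2],[0,4,-4],[0,4,-4],[0,4,-4],[0,4,-4]],"yaw":[0,0,0,0,0],"gripper":[40,40,40,255,255]}' 20
python3 -m creep '{"translation":[[0,0,0],[0,0,0],[0,0,0],[0,0,0],[0,0,0]],"yaw":[0,0,0,0,0],"gripper":[255,255,255,255,255]}' 20
python3 -m creep '{"translation":[[0,0,0],[0,0,0],[0,0,0],[0,0,0],[0,0,0]],"yaw":[0,0,0,0,0],"gripper":[255,255,255,255,255]}' 20
python3 -m creep '{"translation":[[0,0,3],[0,0,5],[4.5,3,5],[4.5,3,5],[4.5,3,2]],"yaw":[0,0,0,0,0],"gripper":[255,255,255,255,255]}' 20
```

```text
time_s: 56.55
ee_pos: [0.6364, 0.0626, 0.0893]
eef_rot: [-3.11, -0.0, 1.566]
force: [-0.1, -0.3, -0.1]
grip_width: 0.0689
time_s: 56.97
ee_pos: [0.6363, 0.0626, 0.0894]
eef_rot: [-3.11, -0.0, 1.566]
force: [-0.2, -0.8, 1.2]
grip_width: 0.0354
time_s: 57.38
ee_pos: [0.6363, 0.0626, 0.0894]
eef_rot: [-3.11, -0.0, 1.566]
force: [-1.0, 0.6, 0.2]
grip_width: 0.0335
time_s: 57.8
ee_pos: [0.6412, 0.0658, 0.0916]
eef_rot: [-3.111, -0.0, 1.566]
force: [0.4, 0.1, -3.3]
grip_width: 0.0336
```

```bash

python3 -m creep '{"translation":[[0,0,-1],[0,0,-2],[0,0,-2.3],[0,0,-2.3],[0,0,-2.3]],"yaw":[0,0,0,0,0],"gripper":[255,255,255,255,255]}' 20
```

```text
time_s: 58.22
ee_pos: [0.6411, 0.0658, 0.0894]
eef_rot: [-3.11, -0.0, 1.566]
force: [-1.9, 0.1, 0.1]
grip_width: 0.0337
```

```bash

python3 -m creep '{"translation":[[0,0,-0.4],[0,0,-0.4],[0,0,-0.4],[0,0,-0.4],[0,0,-0.4]],"yaw":[0,0,0,0,0],"gripper":[255,40,40,40,40]}' 15
python3 -m creep '{"translation":[[0,0,0],[0,0,15],[0,0,40],[0,0,60],[0,0,70]],"yaw":[0,0,0,0,0],"gripper":[40,40,40,40,40]}'
python3 -m creep '{"translation":[[-5,-35,0],[-10,-70,0],[-10,-105,0],[-10,-122,0],[-10,-122,0]],"yaw":[0,0,0,0,0],"gripper":[40,40,40,40,40]}'
python3 -m creep '{"translation":[[0,0,0],[0,0,-30],[0,0,-60],[0,0,-68],[0,0,-68]],"yaw":[0,0,0,0,0],"gripper":[40,40,40,40,40]}'
python3 -c "
from h import *
print(ctrl.get_obs()['ee_pos'])"
```

```text
time_s: 58.63
ee_pos: [0.6412, 0.0658, 0.089]
eef_rot: [-3.111, -0.0, 1.566]
force: [0.5, 0.4, -0.1]
grip_width: 0.057
time_s: 59.05
ee_pos: [0.642, 0.0658, 0.1618]
eef_rot: [-3.114, -0.001, 1.566]
force: [0.5, 0.4, 0.5]
grip_width: 0.0792
time_s: 59.47
ee_pos: [0.6317, -0.0597, 0.1613]
eef_rot: [-3.114, -0.0, 1.562]
force: [-0.6, -0.1, -0.2]
grip_width: 0.0794
time_s: 59.88
ee_pos: [0.6306, -0.0585, 0.0909]
eef_rot: [-3.109, -0.001, 1.563]
force: [-0.2, -0.5, 0.4]
grip_width: 0.0792
[ 0.63056452 -0.05850649  0.09086879]
```

```bash

python3 -m creep '{"translation":[[0,0,-2],[0,0,-4],[0,0,-4],[0,0,-4],[0,0,-4]],"yaw":[0,0,0,0,0],"gripper":[40,40,40,255,255]}' 20
python3 -m creep '{"translation":[[0,0,0],[0,0,0],[0,0,0],[0,0,0],[0,0,0]],"yaw":[0,0,0,0,0],"gripper":[255,255,255,255,255]}' 20
python3 -m creep '{"translation":[[0,0,0],[0,0,0],[0,0,0],[0,0,0],[0,0,0]],"yaw":[0,0,0,0,0],"gripper":[255,255,255,255,255]}' 20
python3 -m creep '{"translation":[[0,0,3],[0,0,5],[1,3.5,5],[1,3.5,5],[1,3.5,2]],"yaw":[0,0,0,0,0],"gripper":[255,255,255,255,255]}' 20
python3 -m creep '{"translation":[[0,0,-1],[0,0,-2],[0,0,-2],[0,0,-2],[0,0,-2]],"yaw":[0,0,0,0,0],"gripper":[255,255,255,255,255]}' 20
```

```text
time_s: 60.3
ee_pos: [0.6309, -0.0585, 0.0877]
eef_rot: [-3.11, -0.001, 1.563]
force: [0.5, 0.1, -0.1]
grip_width: 0.0692
time_s: 60.72
ee_pos: [0.6309, -0.0586, 0.0878]
eef_rot: [-3.11, -0.001, 1.563]
force: [-1.6, 0.6, 0.4]
grip_width: 0.036
time_s: 61.13
ee_pos: [0.6309, -0.0585, 0.0878]
eef_rot: [-3.11, -0.001, 1.563]
force: [-0.9, -0.4, -0.3]
grip_width: 0.0336
time_s: 61.55
ee_pos: [0.6321, -0.0548, 0.0901]
eef_rot: [-3.111, -0.001, 1.564]
force: [0.8, 0.1, -3.5]
grip_width: 0.0332
time_s: 61.97
ee_pos: [0.6321, -0.0548, 0.0881]
eef_rot: [-3.111, -0.001, 1.564]
force: [-0.6, -0.3, -2.4]
grip_width: 0.0337
```

Final touch-down, release, back off to the left, and a final check.

```bash

python3 -m creep '{"translation":[[0,0,-0.4],[0,0,-0.7],[0,0,-0.7],[0,0,-0.7],[0,0,-0.7]],"yaw":[0,0,0,0,0],"gripper":[255,255,255,255,255]}' 20
python3 -m creep '{"translation":[[0,0,0],[0,0,0],[0,0,0],[0,0,0],[0,0,0]],"yaw":[0,0,0,0,0],"gripper":[40,40,40,40,40]}' 15
python3 -m creep '{"translation":[[0,0,0],[0,0,15],[0,0,45],[0,0,80],[0,0,110]],"yaw":[0,0,0,0,0],"gripper":[40,40,40,40,40]}'
python3 -m creep '{"translation":[[-30,25,0],[-60,50,0],[-90,80,0],[-115,110,0],[-135,140,0]],"yaw":[0,0,0,0,0],"gripper":[40,40,40,40,40]}'
python3 -m creep '{"translation":[[-10,-35,0],[-20,-70,0],[-30,-105,0],[-40,-140,0],[-50,-175,0]],"yaw":[0,0,0,0,0],"gripper":[40,40,40,40,40]}'
python3 - <<'E'
from h import *
c=snap('top','t15.png');s=snap('side','s15.png');P=cloud(c);print(ctrl.get_obs()['ee_pos'])
for k in('blue','yellow','red'): print(k,top_at(P,mask(c,k),.1,.14,(.4,.7,-.4,.1)))
print('jar',top_at(P,mask(c,'green'),.03,.2,(.3,.6,.2,.4)))
b=cv2.imread('pics/top0.png');d=np.abs(c['pixels'][:,:,::-1].astype(int)-b).max(2); print('beaker region diff',d[165:195,345:372].mean())
cv2.imwrite('pics/c15.png',np.hstack([c['pixels'][90:290,90:410,::-1],s['pixels'][110:310,130:400,::-1]]))
E
```

```text
time_s: 62.38
ee_pos: [0.6322, -0.0549, 0.0877]
eef_rot: [-3.111, -0.001, 1.564]
force: [-2.4, -0.3, 3.4]
grip_width: 0.0335
time_s: 62.8
ee_pos: [0.6322, -0.0549, 0.0876]
eef_rot: [-3.111, -0.001, 1.564]
force: [0.4, 0.7, -0.4]
grip_width: 0.0635
time_s: 63.22
ee_pos: [0.6321, -0.0549, 0.1995]
eef_rot: [-3.112, -0.0, 1.564]
force: [0.1, -0.1, 0.4]
grip_width: 0.0791
time_s: 63.63
ee_pos: [0.4952, 0.0861, 0.1998]
eef_rot: [-3.112, -0.001, 1.563]
force: [1.0, -0.5, -0.3]
grip_width: 0.0793
time_s: 64.05
ee_pos: [0.4445, -0.0901, 0.2]
eef_rot: [-3.113, -0.0, 1.564]
force: [0.8, 0.1, -0.6]
grip_width: 0.0795
[ 0.44420793 -0.09230892  0.19998359]
blue (207, [0.6365, 0.0646, 0.1253], [0.638, 0.0655], 0.017)
yellow (189, [0.628, -0.0586, 0.1265], [0.6297, -0.0587], 0.0169)
red (191, [0.5684, 0.0064, 0.1266], [0.5691, 0.0065], 0.0173)
jar (272, [0.4523, 0.2866, 0.0562], [0.4519, 0.2877], 0.0229)
beaker region diff 7.1234567901234565
```

View pics/c15.png

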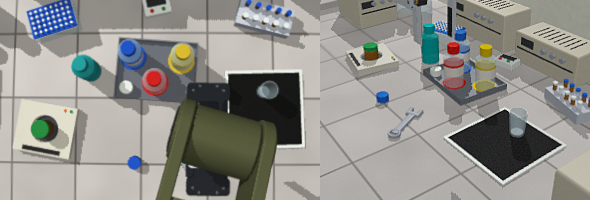

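Everything is in place and upright: the jar is in the recess at (40,129), the bottles are on their discs, the beaker is unmoved, and the arm is clear. Handing in.

```bash
python3 -c "
from station import ctrl
print(ctrl.hand_in())"
```

```text
the job is handed in; nothing more can be done
None
```

The job is done and handed in at about 64 s. I parked the red, yellow and blue bottles on the mat, put the jar in the loading plate's recess while they waited there, and then put each bottle back on its own disc.

**Last camera checks**
- **Bottles:** the blue, yellow and red caps read within about 2 to 3 mm of their disc centres, and all three stand upright.
- **Jar:** it sits in the recess about 1 to 2 mm off centre. Its lid top is at z = 0.056 m, which matches being seated on the recess floor.
- **Beaker:** it looks unmoved in both views, and the arm stands clear of everything.

**What went wrong or disagreed along the way**
- **First grasp missed:** the reported tool height reads about 30 mm too low compared with the cameras. The fingers closed on nothing above the red cap, without disturbing it, and I corrected for this afterwards.
- **Position mismatch:** reported moves and camera measurements of the bottles differed by up to about 5 mm. I re-gripped blue once on the mat, because its base was right on the border. I also re-gripped blue and yellow once each in the tray to centre them.
- **Force peak:** one set-down of blue on the mat read about 30 N at the wrist, below the 120 N limit.

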